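# Refit the rinser's drip cover and hold a cup down on the sprung star

## Robot

A 7-joint arm with a two-finger parallel gripper is mounted at the origin on the work surface. World frame = base frame: x ahead of the robot, y to its left, z up, the work surface at z = 0. Lengths are in m, angles in degrees, forces in N, time in s.
With the tool pointing down it reaches from about 0.425 to 0.875 m from the base axis. Payload 4.7 kg.
Tool frame: the origin (TCP) lies on the centre line of the jaws, within the pads' length; the fingertips stand 19 mm ahead of it and the grasp point (between the pads) is the TCP; z points along the fingers, y is the direction in which the jaws open and shut (so a half turn about z gives the same grasp; the last joint's range is limited). The gripper opens to 85 mm and grips with 20 to 120 N. Pads are 22 mm wide; open, the fingers measure 114 mm over their backs; the gripper's body (76 mm by 85 mm) begins 54 mm behind the grasp point. The pads swing forward as they close: fully open they stand 13 mm farther back than shut.
Start: joints at [-74.135, 18.392, -4.016, 83.108, 1.295, 78.541, -3.26], TCP at [0.169, 0.628, 0.218] pointing down, gripper open.
Joint ranges: [-163.93, 163.93], [-17.29, 119.83], [-79.2, 71.16], [3.27, 140.29], [-89.18, 269.18], [5.43, 117.66], [-154.24, 154.24]. Speed limits (degrees/s): [147.25, 147.25, 180, 180, 180, 180, 180].

## Interface

Orientations are given as a 3x3 rotation matrix whose columns are the frame's x, y, z axes.
In Python, from rig import r gives the robot as it stands.
- The arm moves only by the tool carry_out, never from a script. Its argument "steps" is a list that holds one entry, the list of rows, each a list of 7 numbers: the closure in counts, from 0 (fully open) to 255 (shut), then the shift along the tool's x, y, z in cm, then the turn, a rotation vector about the tool's x, y, z in degrees. A call has 1 to 20 rows; each row is the pose to reach, as a shift and turn from the pose commanded when the call began, along the tool's axes at that moment; what a row does not reach only later rows make up. A row lasts 1/10 s, in which the tool goes at most 50 mm and 8.59 degrees, less where a joint would pass 70% of its speed; a pose out of reach is approached as far as the arm can. A call with a gripper value outside its range is refused whole. The fingers move at their own pace and stop on an object; "force" is the grip in N (left out, the last holds). Time passes only in rows, so rows that repeat a pose let the fingers close. It gives the time, the measured TCP pose, the force and the opening at its end, in the units of the state.
- r.observe(): the state, without advancing time (a new reading comes with each control period).
- r.camera(name): name is "scene" or "side" or "wrist"; returns the picture (480x640x3 uint8, red, green, blue); there is no depth.
- r.calibration(name): a dict with "fovy" (degrees; the focal length in pixels is half the picture's height over the tangent of half this angle, whatever the lens; pixels are square), "cx", "cy" (the principal point, pixels), "k1" (the pictures are not rectified: a ray, as slopes to the right and down, at radius r is drawn at 1 + k1 r^2 times it, then the intrinsics apply), "cam_to_world" (4x4, takes a point from camera to world coordinates). Camera axes: x right, y up, looking along -z (the intrinsics and any distortion apply to the point x, -y, -z); pixel columns grow to the right and rows downward; lengths in m; the calibration is good to about 2 mm. A picture is of the moment at which its call begins: read the wrist's pose just before it. calibration takes no time and is no camera call; for the wrist camera it gives the pose at the moment of the call.
- r.close_job(): hands the job in, once; it reports no verdict.
The state is a dict: "time": time; "joint_pos": joint angles; "dq": joint speeds; "effort": joint torques, N m; "ee_pos": TCP position; "ee_rot": TCP orientation; "ft_force": force on the tool from outside, world axes, zero at the start; "torque": the same for the moment, N m; "finger_gap": finger opening in m.
Only numpy, scipy, OpenCV 4.12 (cv2) and the standard library are available. Lean on these libraries where they do the work, as an engineer would, in place of code of your own. Each camera call takes 0.05 s, during which the arm holds its last target.

## Task

The glass rinser has been stripped for cleaning: set its drip cover back down flat over the two locating pegs, without dropping it. Then rinse the steel cup: keep it mouth-down, press it squarely onto the rinser's sprung star until the star is fully down on its hard stop, without forcing it, and finish while still holding it firmly against that stop. Leave the other things on the table where they are.

Things in the scene. Friction and masses are not known exactly. Their poses are not given: they have to be found in the camera images.
- rinser: Glass rinser, fixed: open steel drip pan 158 (x) by 204 (y) mm, wall tops 45 mm above the table, water stubs at +x. Origin: centre of its underside, on the table; z up. Two upright locating pegs, 8 mm thick, tapered tips 59 mm above the table, stand inside the pan at y = +82 and -82 mm, x = 0. In the middle a valve with a sprung black six-armed star.
- star (a joint): How far the star is pressed down, in m: 0 = up, 0.012 = down on its hard stop. Its spring takes about 6.5 N to start and 12.5 N to reach the stop (500 N/m): the cup's weight alone does not move it, and it springs back when let go. A firm hold on the stop is a push of 15 to 30 N.
- star_seat (a point): Centre of the star, level with the top of its flat arms, where the cup's rim stands: 63 mm above the table when up, 51 mm on the stop. The arms point 30, 90, 150... degrees from the rinser's +x and end in nubs 4 mm high, 47 to 50 mm from the centre: the rim belongs inside them. A nozzle 12 mm thick stands 12 mm above the centre.
- cover: Drip cover: steel plate 154 (x) by 200 (y) by 4 mm, about 0.26 kg, with a 108 mm round opening that goes round the star and two 11 mm holes at y = +82 and -82 mm, x = 0, for the pegs. Origin: centre of its underside; z up. Starts flat on the table. Seated, its origin is 45 mm above the rinser's and its x along the rinser's x (either way round). Lifting tab at x = -66 mm.
- cover_tab (a point): Middle of the top edge of the cover's upright lifting tab: a grey sleeve 8 mm thick (along the cover's x), 56 mm wide (along its y), from 14 to 40 mm above the cover's underside. Taken by it, the cover hangs out to one side.
- cup: Tall steel cup standing mouth-down on the table: 140 mm high, mouth 85 mm across (at the bottom), closed base 58 mm across (on top; almost straight-sided for the top 34 mm), wall 3 mm, about 0.22 kg. Origin: centre of its mouth, in the plane of the rim; z up through the base.
- cup_base (a point): Centre of the cup's closed base, its top face as it stands: 140 mm above the rim.
- mug: White mug with a handle, 80 mm across, 95 mm high; origin under its centre. To be left alone.
- glass: Clear drinking glass, upright, 68 mm across, 100 mm high; origin under its centre. To be left alone.
- bowl: Small steel bowl, upright, 124 mm across, 55 mm high; origin under its centre. To be left alone.
- pan: Open steel food pan, 176 by 108 by 65 mm; origin under its centre. To be left alone.
- brush: Flat brush with a wooden handle lying on the table, 210 mm long; origin under it. To be left alone.
- spray: Upright trigger spray bottle, 72 mm across, 216 mm high; origin under its centre. To be left alone.
- plates: Stack of six white plates, 170 mm across, about 53 mm high; origin under its centre. To be left alone.
There are look-alikes about, which are no part of the job. Leave any pink or yellow look-alike of the cup alone.

How it is judged (in metres and radians):
On the way, in this order (a step that is already met when the one before it is completed fails the run):
1. the drip cover lies flat over both pegs on the rinser, let go (horizontal distance between cover and rinser below 0.004 m and z of cover in the frame of rinser between 0.042 and 0.0475 m and angle between the x axis of cover and the x axis of rinser, either way round below 0.05 rad and angle between cover's own z axis and vertical below 0.03 rad and contact force between cover and the fingers below 0.1 N), for 0.3 s.
2. the cup presses the star down onto its stop (value of joint star above 0.0112 m and contact force between cup and rinser above 13 N and horizontal distance between cup and star_seat below 0.008 m and angle between cup's own z axis and vertical below 0.09 rad), for 0.3 s.
At the end, for the whole second after the job is handed in: Cover flat over both pegs (4 mm, 0.05 rad, at most 2.5 mm high). Robot still holding or pressing the cup mouth-down and upright (0.09 rad), at rest, within 8 mm of the star's centre, clear of the cover; star within 0.8 mm of its stop, the cup pushing on it with 13 to 45 N (all of step 2 and horizontal distance between cover and rinser below 0.004 m and z of cover in the frame of rinser between 0.042 and 0.0475 m and angle between the x axis of cover and the x axis of rinser, either way round below 0.05 rad and angle between cover's own z axis and vertical below 0.03 rad and (contact force between cup and the fingers above 4 N or contact force between cup and the arm above 4 N) and contact force between cup and cover below 0.5 N and linear speed of cup below 0.02 m/s and contact force between cup and rinser below 45 N); the arm keeps its last pose, push and grip.
It fails at once if the rinser is forced: more than 60 N between cup and star (contact force between cup and rinser above 60 N).
It fails at once if the cover is dropped (linear speed of cover above 0.55 m/s and contact force between cover and the fingers below 0.1 N).
It fails at once if the cup is tipped over (angle between cup's own z axis and vertical above 0.6 rad).
It fails at once if another thing on the table is shifted by more than 30 mm or tipped (distance of any of mug, glass, bowl, pan, brush, spray, plates from where it was at the start of the episode above 0.03 m or angle between any of mug, glass, bowl, pan, spray, plates's own z axis and vertical above 0.5 rad).
It also fails if it takes over 58 s, if anything falls off the work surface, if the arm or the gripper's body presses on something with over 40 N, if the wrist force passes 120 N, or if a joint passes its speed limit or range.

## Working session

There is one attempt and no reset: what is moved stays moved. The work goes in short steps, Python scripts to look and compute and a tool call to move; the robot and the scene stay as the last step left them, time stands still between calls to the robot, and variables do not carry over. Pictures are saved under pics/ and viewed, and the job is handed in when it is done.

Besides the shell and the picture viewer there is one more tool, called after ">>>" as a command line: name --argument value ..., lists and objects as JSON in quotes. carry_out: Moves the arm, as the interface text tells. Its arguments: {"type":"object","properties":{"steps":{"type":"array","items":{"type":"array","items":{"type":"array","items":{"type":"number"}}}},"force":{"type":"number"}},"required":["steps"]}

```bash
ls; mkdir -p pics; python3 - <<'E'
from rig import r
import cv2
s=r.observe()
for k,v in s.items(): print(k,v)
for n in ["scene","side","wrist"]:
    im=r.camera(n); cv2.imwrite(f"pics/{n}0.png",im[:,:,::-1])
    c=r.calibration(n); print(n,c)
E
```

```text
pics
time 0.0
joint_pos [-74.13457678  18.44159055  -4.01614734  83.17595342   1.29542594
  78.54071606  -3.26156145]
dq [-0.04837487  0.0132465   0.01820591  0.05109657 -0.01179062  0.13144013
  0.04931456]
effort [ 5.60189328e-04 -4.93580246e+01 -3.81947318e-01 -3.14332974e+01
  1.32074862e-02  1.14073345e-02 -1.30960181e-06]
ee_pos [0.16876014 0.62711617 0.21658572]
ee_rot [[-9.65669963e-01  2.59771734e-01 -4.11091768e-04]
 [ 2.59772038e-01  9.65668037e-01 -1.93153042e-03]
 [-1.04778827e-04 -1.97201106e-03 -9.99998050e-01]]
ft_force [ 0.77144686 -0.31420836 -1.02274357]
torque [ 0.00928922  0.02848552 -0.07779917]
finger_gap 0.08562554766659193
scene {'fovy': 49.555485745254, 'cx': 317.5597528077025, 'cy': 229.75125986103922, 'k1': -0.1479883307266284, 'cam_to_world': array([[ 0.45484122, -0.73700913,  0.49993701,  1.35789924],
       [ 0.89053144,  0.37100063, -0.26327228, -0.41706702],
       [ 0.00855713,  0.56495671,  0.82507618,  1.46729913],
       [ 0.        ,  0.        ,  0.        ,  1.        ]])}
side {'fovy': 49.43545311118402, 'cx': 313.38811191532704, 'cy': 242.48927535133421, 'k1': 0.0014811856371044945, 'cam_to_world': array([[ 0.73825926,  0.42179467, -0.52636729, -0.20757356],
       [-0.67421173,  0.48492298, -0.55703523, -0.76434865],
       [ 0.0202931 ,  0.76611942,  0.64237779,  1.02264731],
       [ 0.        ,  0.        ,  0.        ,  1.        ]])}
wrist {'fovy': 65.14080923137894, 'cx': 321.01541261934267, 'cy': 242.13665722589874, 'k1': -0.05881680162208808, 'cam_to_world': array([[ 2.60595423e-01, -9.18465446e-01, -2.97508402e-01,
         9.20537008e-02],
       [ 9.65447585e-01,  2.47596824e-01,  8.12820563e-02,
         6.49178382e-01],
       [-9.92624563e-04, -3.08410501e-01,  9.51252846e-01,
         3.73074274e-01],
       [ 0.00000000e+00,  0.00000000e+00,  0.00000000e+00,
         1.00000000e+00]])}
```

View pics/scene0.png

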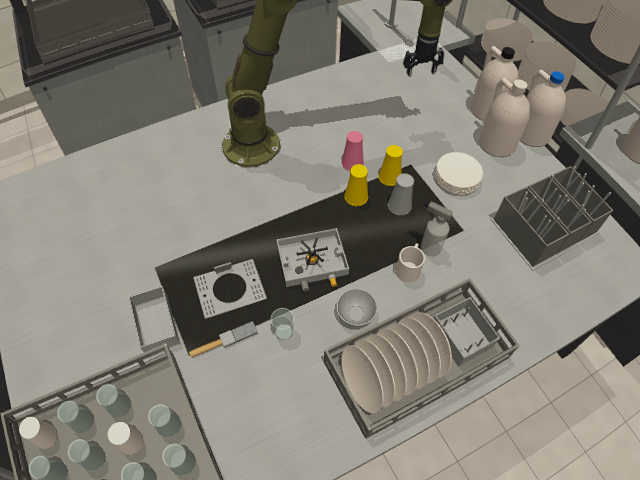

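View pics/side0.png

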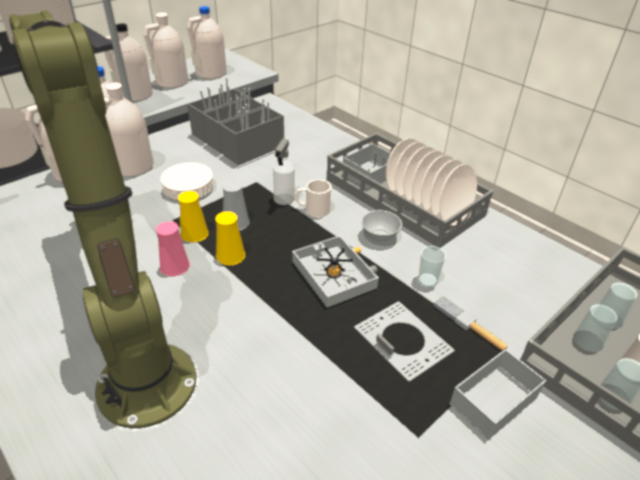

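View pics/wrist0.png

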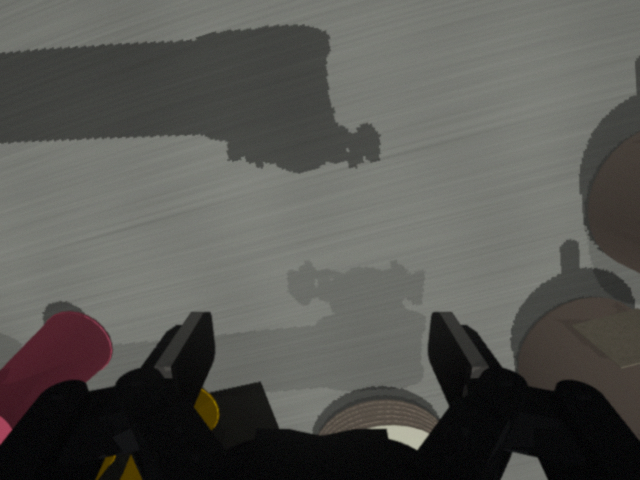

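The scene picture shows these cup candidates: pink at (353,150), yellow at (392,165) and (357,185), steel grey at (401,195). By the description I want the grey one. Only one cover is visible, at (230,288), with its tab at (222,267). The rinser is at (312,257). I'll check the choice in close crops.

```bash
cat > h.py <<'E'
import numpy as np, cv2
from rig import r
def K(c):
    f=240/np.tan(np.radians(c['fovy']/2)); return f
def proj(c,P):
    P=np.atleast_2d(np.asarray(P,float)); T=c['cam_to_world']
    q=(P-T[:3,3])@T[:3,:3]
    u=np.stack([q[:,0]/-q[:,2],-q[:,1]/-q[:,2]],1)
    rr=(u**2).sum(1,keepdims=True); u=u*(1+c['k1']*rr)
    return u*K(c)+[c['cx'],c['cy']]
def ray(c,px):
    f=K(c);d=(np.asarray(px,float)-[c['cx'],c['cy']])/f; u=d.copy()
    for _ in range(20): u=d/(1+c['k1']*(u@u))
    T=c['cam_to_world']; return T[:3,3],T[:3,:3]@np.array([u[0],-u[1],-1.])
def onz(c,px,z):
    o,d=ray(c,px); return o+d*(z-o[2])/d[2]
def save(im,name,box=None,s=1,draw=None):
    im=im[:,:,::-1].copy()
    if box: 
        x0,y0,x1,y1=box; im=cv2.resize(im[y0:y1,x0:x1],None,fx=s,fy=s,interpolation=cv2.INTER_CUBIC)
    else: x0=y0=0
    if draw is not None:
        for p in draw:
            p=((np.asarray(p)+.5-[x0,y0])*s).astype(int); cv2.circle(im,tuple(int(v) for v in p),1,(0,0,255),-1)
    cv2.imwrite('pics/'+name,im)
def rz(a): c,s=np.cos(a),np.sin(a); return np.array([[c,-s,0],[s,c,0],[0,0,1]])
E
python3 - <<'E'
from h import *
a=cv2.imread('pics/scene0.png')[:,:,::-1];b=cv2.imread('pics/side0.png')[:,:,::-1]
save(a,'sc_a.png',(185,220,365,330),4.4)
save(b,'si_a.png',(280,220,460,390),3.5)
save(a,'sc_c.png',(330,120,470,225),5.5)
E
```

```text
(no output)
```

View pics/sc_a.png

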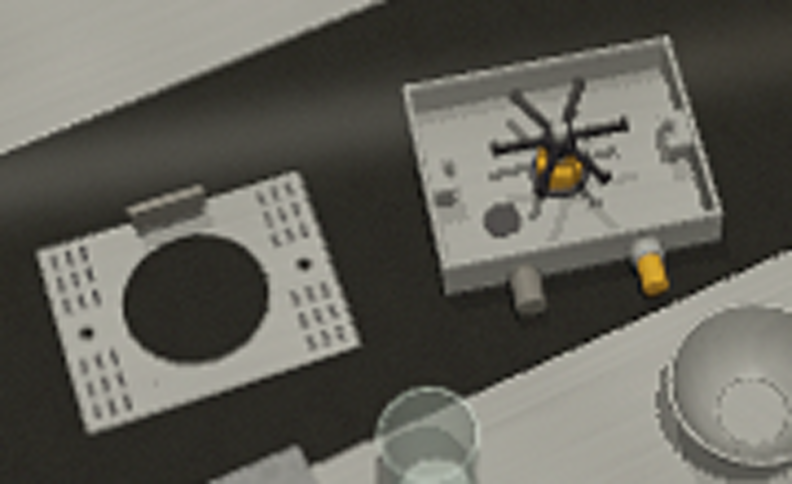

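View pics/si_a.png

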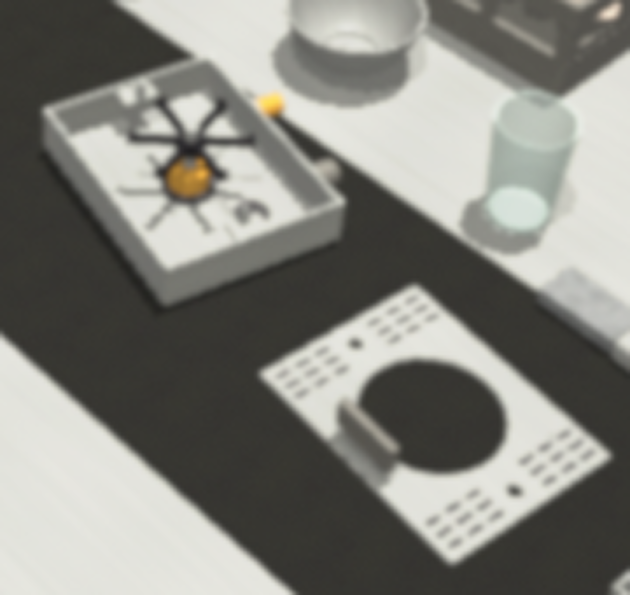

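View pics/sc_c.png

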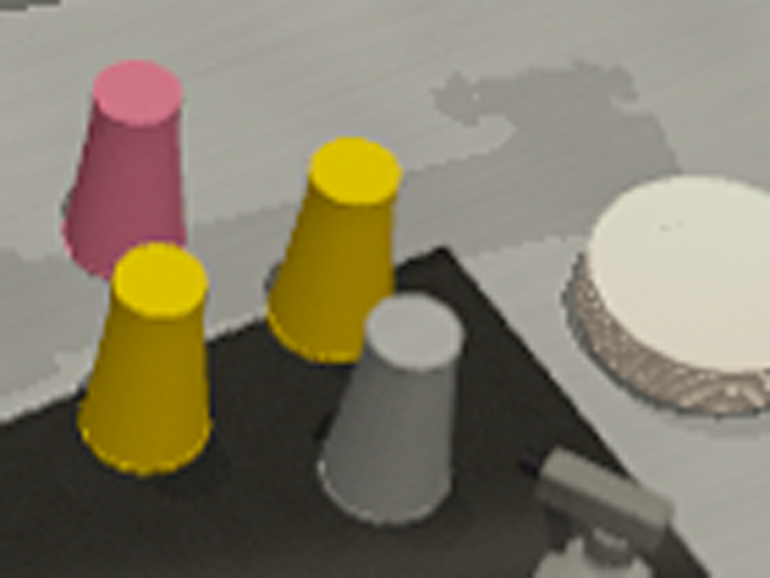

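```bash
cat > m1.py <<'E'
from h import *
from scipy.optimize import least_squares
cs=r.calibration('scene');cd=r.calibration('side')
S=lambda p:np.array(p)/4.4+[185,220]-.5
D=lambda p:np.array(p)/3.5+[280,220]-.5
cov=np.array([[-77,-100,4],[-77,100,4],[77,100,4],[77,-100,4],[0,82,4],[0,-82,4]])/1e3
covS=S([(38,250),(297,172),(360,345),(90,432),(304,264),(87,332)])
covD=D([(453,564),(260,374),(415,285),(610,456),(356,344),(514,491)])
rin=np.array([[-79,-102,45],[-79,102,45],[79,102,45],[79,-102,45]])/1e3
rinS=S([(405,88),(668,40),(721,214),(444,272)])
rinD=D([(163,268),(43,108),(205,60),(343,200)])
def fit(M,obs):
    W=lambda p:M@rz(p[2]).T+[p[0],p[1],0]
    f=lambda p:np.concatenate([(proj(c,W(p))-o).ravel() for c,o in obs])
    s=least_squares(f,[.6,0,0.]);return s.x,np.sqrt(np.mean(s.fun**2))
for n,M,a,b in (('cover',cov,covS,covD),('rinser',rin,rinS,rinD)):
    for o in ([(cs,a)],[(cd,b)],[(cs,a),(cd,b)]):
        p,e=fit(M,o);print(n,p[:2].round(4),np.degrees(p[2]).round(2),e.round(2))
print('cup base',onz(cs,np.array([413,331])/5.5+[330,120]-.5,.14))
a=cv2.imread('pics/side0.png')[:,:,::-1]; save(a,'si_c.png',(150,140,350,290),4)
E
python3 m1.py
```

```text
cover [ 0.5418 -0.3024] -6.42 0.16
cover [ 0.5455 -0.3034] -6.3 0.17
cover [ 0.5441 -0.3032] -6.33 0.45
rinser [ 0.5712 -0.0225] -14.0 0.3
rinser [ 0.5729 -0.0203] -13.9 0.77
rinser [ 0.5718 -0.0216] -13.95 0.65
cup base [0.50388116 0.35815781 0.14      ]
```

View pics/si_c.png

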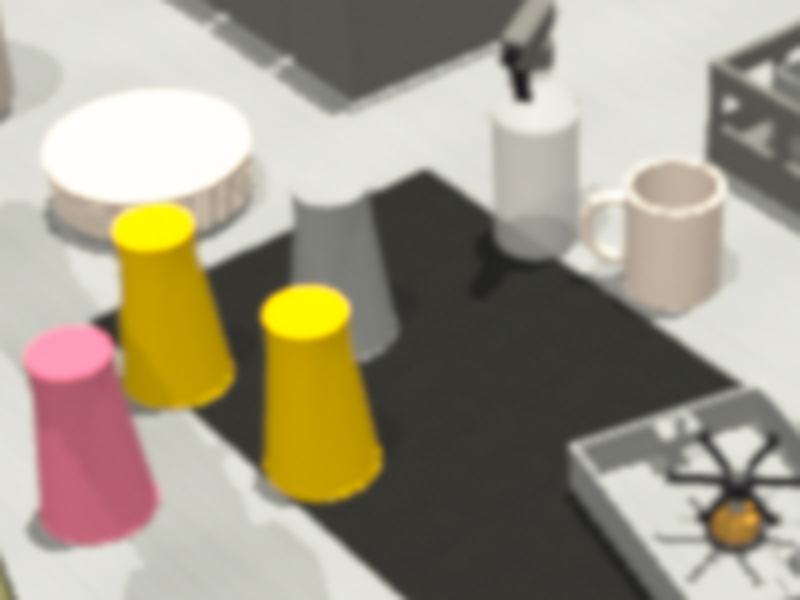

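```bash
cat > mv.py <<'E'
from h import *
from scipy.spatial.transform import Rotation as Ro
def move(p,az,R=None):
    """az: azimuth deg of tool y, tool pointing down"""
    s=r.observe(); R0=np.array(s['ee_rot']);p0=np.array(s['ee_pos'])
    a=np.radians(az);y=np.array([np.cos(a),np.sin(a),0]);z=np.array([0,0,-1.]);x=np.cross(y,z)
    R1=np.stack([x,y,z],1)
    print('shift cm',(R0.T@(np.array(p)-p0)*100).round(2),'turn',Ro.from_matrix(R0.T@R1).as_rotvec(degrees=True).round(2),
     'now',p0.round(4),'az',np.degrees(np.arctan2(R0[1,1],R0[0,1])).round(2),'t',round(s['time'],2),'F',np.round(s['ft_force'],1),'gap',round(s['finger_gap'],4),'q',np.round(s['joint_pos'],0))
E
python3 -c "
from mv import *
move((.555,-.09,.25),-14)"
```

```text
shift cm [-55.92 -59.24  -3.22] turn [-6.000e-02  7.000e-02  8.894e+01] now [0.1688 0.6273 0.2169] az 74.94 t 0.15 F [ 0.2 -0.2 -0.7] gap 0.0855 q [-74.  18.  -4.  83.   1.  79.  -3.]
```

>>> carry_out --steps '[[[0,0,0,-3.3,0,0,0],[0,-55.9,-59.2,-3.3,0,0,89],[0,-55.9,-59.2,-3.3,0,0,89],[0,-55.9,-59.2,-3.3,0,0,89],[0,-55.9,-59.2,-3.3,0,0,89],[0,-55.9,-59.2,-3.3,0,0,89],[0,-55.9,-59.2,-3.3,0,0,89],[0,-55.9,-59.2,-3.3,0,0,89],[0,-55.9,-59.2,-3.3,0,0,89],[0,-55.9,-59.2,-3.3,0,0,89],[0,-55.9,-59.2,-3.3,0,0,89],[0,-55.9,-59.2,-3.3,0,0,89],[0,-55.9,-59.2,-3.3,0,0,89],[0,-55.9,-59.2,-3.3,0,0,89],[0,-55.9,-59.2,-3.3,0,0,89],[0,-55.9,-59.2,-3.3,0,0,89],[0,-55.9,-59.2,-3.3,0,0,89],[0,-55.9,-59.2,-3.3,0,0,89],[0,-55.9,-59.2,-3.3,0,0,89],[0,-55.9,-59.2,-3.3,0,0,89]]]' --force 60

```text
time: 2.15
ee_pos: [0.5545, -0.0884, 0.2502]
ee_rot: [[0.243, 0.97, -0.001], [0.97, -0.243, 0.001], [0.0, -0.001, -1.0]]
ft_force: [-0.5, 0.2, 0.5]
finger_gap: 0.086
```

```bash
python3 - <<'E'
from mv import *
import pickle
move((.478+.0077,-.296-.07,.2),-6.3)
c=r.calibration('wrist'); im=r.camera('wrist'); s=r.observe(); pickle.dump((c,im,s),open('w1.pkl','wb'))
save(im,'w1.png')
move((.478+.0077,-.296-.07,.2),-6.3)
E
```

```text
shift cm [-28.61   0.07   5.01] turn [-0.07 -0.02 -7.74] now [ 0.5545 -0.0884  0.2502] az -14.04 t 2.15 F [-0.5  0.2  0.5] gap 0.086 q [-32.   8.  42.  94.  -5.  80.  -3.]
shift cm [-28.69   0.04   5.01] turn [-0.06 -0.05 -7.64] now [ 0.5545 -0.0875  0.2503] az -13.94 t 2.2 F [0.5 0.7 0. ] gap 0.0853 q [-32.   8.  42.  95.  -5.  80.  -3.]
```

View pics/w1.png

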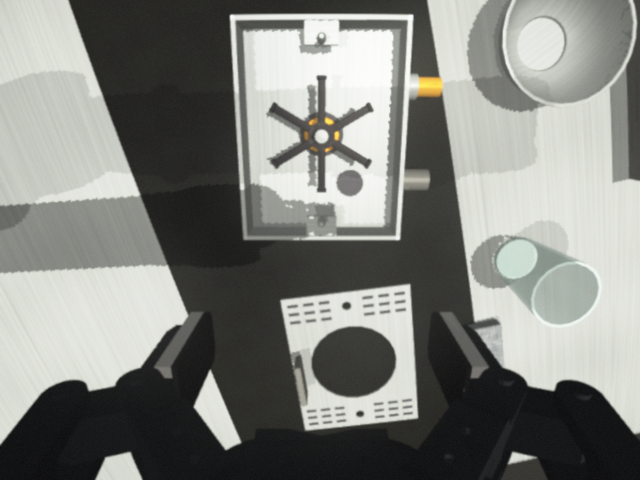

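The wrist view shows the whole rinser, with rim corners near (231,15), (413,15), (400,239) and (245,239), pegs at (321,38) and (321,222), and star centre at (321,136). The whole cover is visible too, with its tab at (300,380). I'll zoom in for precise corners.

```bash
python3 - <<'E'
from h import *
im=cv2.imread('pics/w1.png')[:,:,::-1]
save(im,'w1r.png',(220,0,425,250),2.4)
save(im,'w1c.png',(270,270,430,435),3.6)
E
```

```text
(no output)
```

View pics/w1r.png

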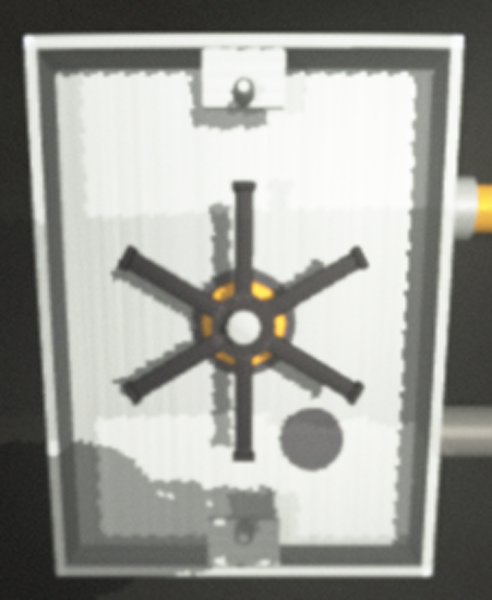

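View pics/w1c.png

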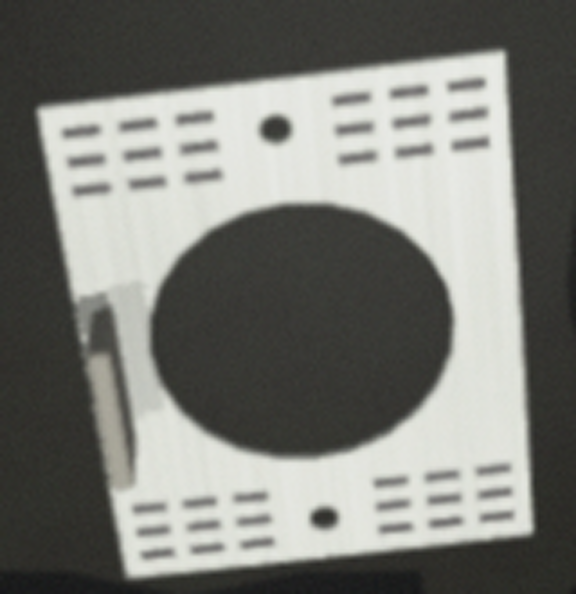

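```bash
cat > m2.py <<'E'
from h import *
import pickle
from scipy.optimize import least_squares
c,im,s=pickle.load(open('w1.pkl','rb'))
A=lambda p:np.array(p)/2.4+[220,0]-.5
B=lambda p:np.array(p)/3.6+[270,270]-.5
cov=np.array([[-77,100,4],[77,100,4],[77,-100,4],[-77,-100,4],[0,82,4],[0,-82,4]])/1e3
co=B([(38,107),(505,51),(534,534),(128,578),(276,129),(324,518)])
rin=np.array([[-79,102,45],[79,102,45],[79,-102,45],[-79,-102,45],[0,82,59],[0,-82,59],[0,0,75]]+[[50*np.cos(np.radians(a)),50*np.sin(np.radians(a)),67] for a in (30,90,150,210,270,330)])/1e3
ro=A([(24,36),(464,37),(433,575),(57,576),(243,88),(244,533),(244,327),(365,260),(244,183),(120,255),(128,395),(244,459),(361,395)])
T=c['cam_to_world']; print('cam',T[:3,3])
for n,M,o in (('cover',cov,co),('rinser',rin,ro),('rinser rim',rin[:4],ro[:4]),('star+pegs',rin[4:],ro[4:])):
    W=lambda p:M@rz(p[2]).T+[p[0],p[1],p[3] if len(p)>3 else 0]
    for q in ([.55,0,0.],[.55,0,0.,0]):
        sol=least_squares(lambda p:(proj(c,W(p))-o).ravel(),q)
        print(n,sol.x.round(4),np.degrees(sol.x[2]).round(2),np.abs(sol.fun).max().round(2),sol.fun.reshape(-1,2).round(1).tolist() if len(q)==3 else '')
E
python3 m2.py
```

```text
cam [ 0.57373237 -0.01044036  0.40647148]
cover [ 0.5418 -0.3025 -0.1125] -6.44 0.35 [[0.0, 0.3], [-0.0, 0.1], [-0.3, -0.4], [-0.1, -0.3], [0.1, 0.0], [0.2, 0.2]]
cover [ 0.5419 -0.302  -0.1125  0.0008] -6.45 0.3 
rinser [ 0.5701 -0.0222 -0.2455] -14.06 2.3 [[0.3, 0.1], [-0.3, -0.6], [-0.6, 0.3], [-0.1, -0.1], [0.3, -1.0], [-0.0, 2.3], [-0.1, 0.3], [0.1, -2.0], [-0.1, -1.2], [1.1, 0.1], [-0.2, 0.6], [-0.0, 1.5], [-0.3, 0.5]]
rinser [ 0.5701 -0.0222 -0.2455 -0.0016] -14.06 1.98 
rinser rim [ 0.5703 -0.0223 -0.2448] -14.03 0.53 [[0.4, 0.2], [-0.2, -0.5], [-0.4, 0.4], [0.1, 0.0]]
rinser rim [ 5.703e-01 -2.230e-02 -2.448e-01  1.000e-04] -14.03 0.55 
star+pegs [ 0.57   -0.0221 -0.2466] -14.13 2.27 [[0.3, -1.1], [-0.2, 2.3], [-0.2, 0.3], [0.0, -2.0], [-0.1, -1.3], [1.0, 0.0], [-0.3, 0.5], [-0.2, 1.5], [-0.4, 0.6]]
star+pegs [ 0.57   -0.0222 -0.2466 -0.0046] -14.13 1.74
```

```bash
python3 -c "
from mv import *
move((.4762,-.2951,.12),-6.44)"
```

```text
shift cm [-22.05  -2.58  13.02] turn [-0.06 -0.05 -7.5 ] now [ 0.5545 -0.0875  0.2503] az -13.94 t 2.2 F [0.5 0.7 0. ] gap 0.0853 q [-32.   8.  42.  95.  -5.  80.  -3.]
```

>>> carry_out --steps '[[[0,-4.4,-0.5,2.6,0,0,-1.5],[0,-8.8,-1,5.2,0,0,-3],[0,-13.2,-1.5,7.8,0,0,-4.5],[0,-17.6,-2.1,10.4,0,0,-6],[0,-20.5,-2.4,12.4,0,0,-7],[0,-22.05,-2.6,13,0,0,-7.5],[0,-22.05,-2.6,13,0,0,-7.5],[0,-22.05,-2.6,13,0,0,-7.5]]]'

```text
time: 3.0
ee_pos: [0.4772, -0.2947, 0.121]
ee_rot: [[0.112, 0.994, 0.001], [0.994, -0.112, 0.002], [0.002, 0.001, -1.0]]
ft_force: [-0.3, 0.5, -0.2]
finger_gap: 0.0852
```

```bash
python3 - <<'E'
from mv import *
import pickle
c=r.calibration('wrist'); im=r.camera('wrist')
o=[.5418,-.3025,0]; R=rz(np.radians(-6.44))
pts=np.array([[-77,100,4],[77,100,4],[77,-100,4],[0,82,4],[-70,28,40],[-62,28,40],[-70,-28,40],[-62,-28,40],[-66,0,40]])/1e3@R.T+o
save(im,'w2.png',draw=proj(c,pts))
move((.4762,-.2951,.03),-6.44)
E
```

```text
shift cm [-0.1  -0.16  9.13] turn [ 0.08 -0.09  0.07] now [ 0.4778 -0.2944  0.1213] az -6.37 t 3.05 F [ 0.3  0.9 -0.4] gap 0.0858 q [-13.  15.  48. 104. -12.  66.  33.]
```

View pics/w2.png

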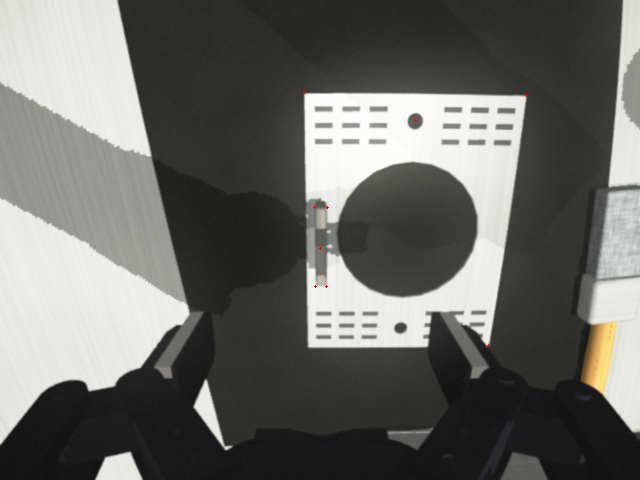

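The predicted points (red) fall on the cover's corners, holes and tab (tab top at (321,247)), and the jaws straddle the tab. I'll descend and grip.

>>> carry_out --steps '[[[0,-0.1,-0.15,3,0,0,0],[0,-0.1,-0.15,5.5,0,0,0],[0,-0.1,-0.15,7.5,0,0,0],[0,-0.1,-0.15,8.6,0,0,0],[0,-0.1,-0.15,9.1,0,0,0],[0,-0.1,-0.15,9.1,0,0,0],[255,-0.1,-0.15,9.1,0,0,0],[255,-0.1,-0.15,9.1,0,0,0],[255,-0.1,-0.15,9.1,0,0,0],[255,-0.1,-0.15,9.1,0,0,0],[255,-0.1,-0.15,9.1,0,0,0],[255,-0.1,-0.15,9.1,0,0,0],[255,-0.1,-0.15,9.1,0,0,0],[255,-0.1,-0.15,9.1,0,0,0]]]' --force 90

```text
time: 4.45
ee_pos: [0.4745, -0.2976, 0.0297]
ee_rot: [[0.114, 0.993, 0.0], [0.993, -0.114, 0.0], [0.0, -0.0, -1.0]]
ft_force: [-0.0, -0.8, 0.5]
finger_gap: 0.0002
```

```bash
python3 - <<'E'
from mv import *
im=r.camera('wrist')
save(im,'w3.png')
move((.4762,-.2951,.03),-6.44)
E
```

```text
shift cm [ 0.27  0.14 -0.03] turn [-0.   -0.   -0.12] now [ 0.4745 -0.2976  0.0297] az -6.56 t 4.5 F [-1.1 -0.5  0. ] gap -0.0001 q [ -9.  22.  46. 109. -19.  57.  38.]
```

View pics/w3.png

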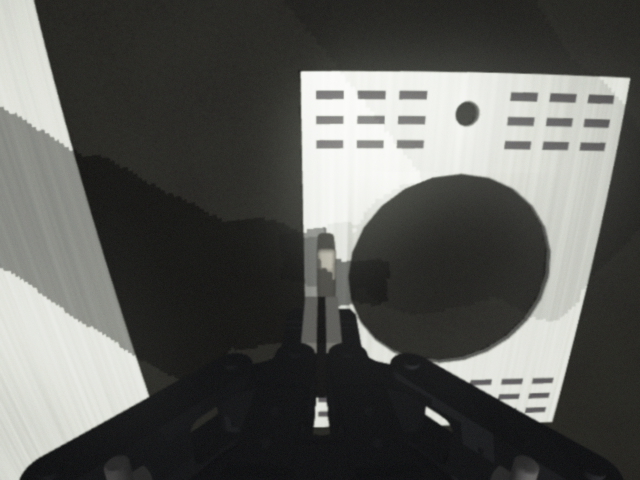

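```bash
python3 - <<'E'
from mv import *
im=cv2.imread('pics/w3.png')[:,:,::-1]
c=r.calibration('wrist'); s=r.observe(); R=np.array(s['ee_rot']);p=np.array(s['ee_pos'])
T=np.linalg.inv(np.vstack([np.c_[R,p],[0,0,0,1]]))@c['cam_to_world'];print(T.round(4))
print(proj(c,[p,p+R@[0,0,.019],p+R@[0.011,.004,.019],p+R@[.011,-.004,.019]]))
save(im,'w3c.png',(260,200,400,360),4)
for n in ('side','scene'):
    save(r.camera(n),n+'3.png',*( [(340,280,460,400),5] if n=='side' else [(190,230,310,340),5]))
E
```

```text
[[-9.000e-04  9.512e-01  3.085e-01  8.040e-02]
 [ 1.000e+00  6.000e-04  1.000e-03 -3.000e-04]
 [ 8.000e-04  3.085e-01 -9.512e-01 -1.562e-01]
 [ 0.000e+00  0.000e+00  0.000e+00  1.000e+00]]
[[322.18204248 303.2782787 ]
 [322.10209474 286.05513514]
 [330.09127697 265.970059  ]
 [314.11381082 265.9792209 ]]
```

View pics/w3c.png

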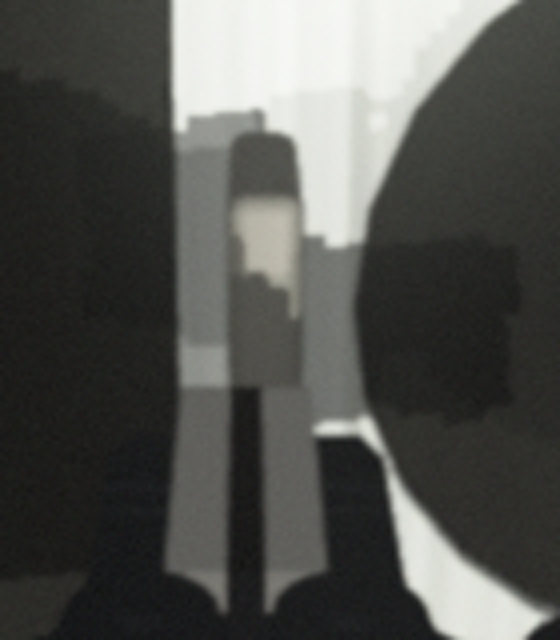

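View pics/side3.png

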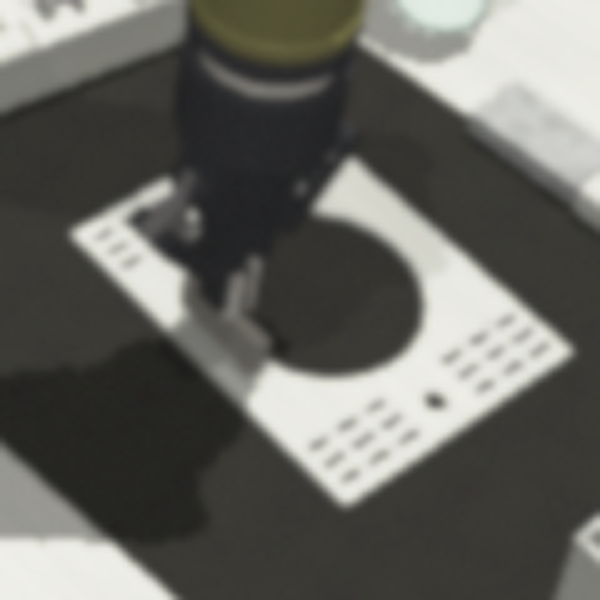

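View pics/scene3.png

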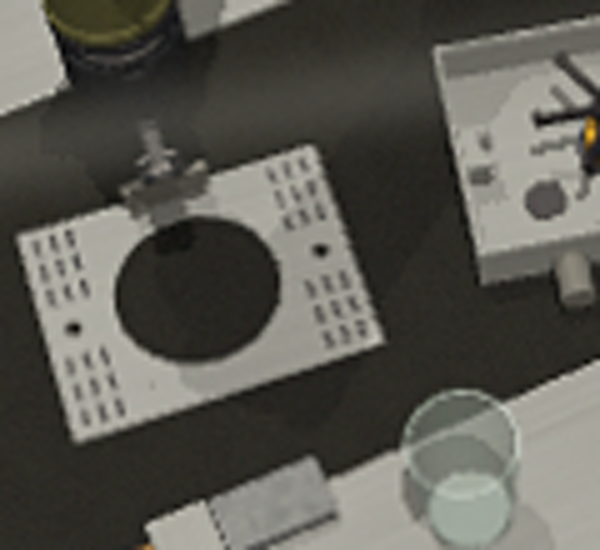

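```bash
python3 - <<'E'
from mv import *
s=r.observe(); R=np.array(s['ee_rot']);p=np.array(s['ee_pos'])
for n in ('side','scene'):
    c=r.calibration(n)
    im=cv2.resize(r.camera(n),None,fx=1,fy=1)
    pts=[p+R@[0,0,d] for d in (.019,0,-.02,-.05)]
    q=proj(c,pts);print(n,q.round(1).tolist())
    b=(350,290,430,370) if n=='side' else (195,235,275,315)
    x0,y0,x1,y1=b
    big=cv2.resize(im[y0:y1,x0:x1],None,fx=7,fy=7,interpolation=cv2.INTER_CUBIC)[:,:,::-1].copy()
    for k,u in enumerate(q):
        cv2.circle(big,tuple(int(v) for v in (u+.5-[x0,y0])*7),4,[(0,0,255),(0,255,0),(255,0,0),(0,255,255)][k],-1)
    cv2.imwrite(f'pics/{n}4.png',big)
E
```

```text
side [[382.5, 349.8], [383.4, 344.8], [384.3, 339.5], [385.6, 331.2]]
scene [[222.6, 269.1], [221.7, 266.1], [220.8, 263.0], [219.4, 258.0]]
```

View pics/side4.png

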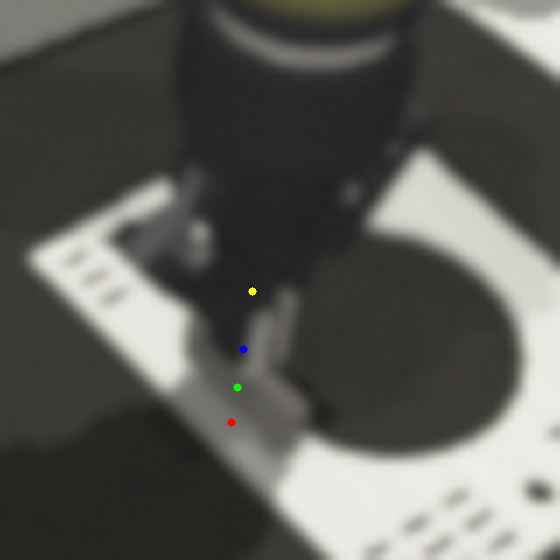

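View pics/scene4.png

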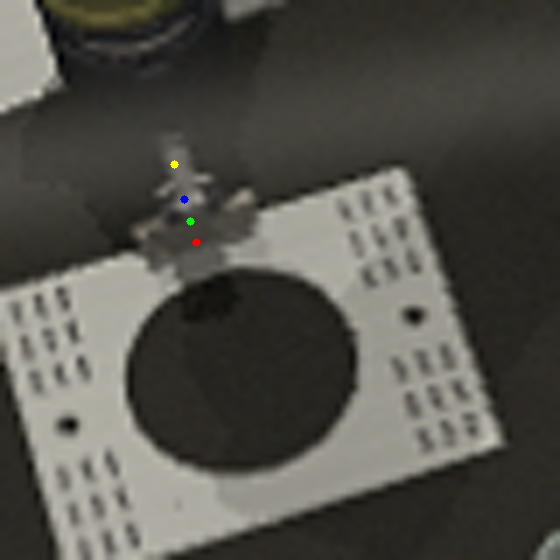

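The gap reads 0, and in the crop the fingers end at about pixel row 296, in front of the tab's top face. The jaws have shut just above the tab. By the wrist camera the fingertips are about 15 mm behind the reported TCP, so I need to go about 34 mm lower. I'll open, go down in small stages while watching the force, and look again.

>>> carry_out --steps '[[[0,0.25,0.15,0,0,0,0],[0,0.25,0.15,0,0,0,0],[0,0.25,0.15,0,0,0,0],[0,0.25,0.15,0,0,0,0],[0,0.25,0.15,0.4,0,0,0],[0,0.25,0.15,0.8,0,0,0],[0,0.25,0.15,1.2,0,0,0],[0,0.25,0.15,1.6,0,0,0],[0,0.25,0.15,2,0,0,0],[0,0.25,0.15,2,0,0,0]]]'

```text
time: 5.7
ee_pos: [0.4758, -0.295, 0.009]
ee_rot: [[0.114, 0.993, -0.001], [0.993, -0.114, 0.0], [0.0, -0.001, -1.0]]
ft_force: [0.4, -0.7, 0.3]
finger_gap: 0.0858
```

```bash
python3 - <<'E'
from mv import *
im=r.camera('wrist')
save(im,'w4.png')
save(r.camera('side'),'side5.png',(340,280,440,380),6)
move((.4762,-.2951,.0),-6.44)
print(r.calibration('wrist')['cam_to_world'][:3,3])
E
```

```text
shift cm [ 0.02 -0.    0.96] turn [-0.01 -0.   -0.12] now [ 0.4762 -0.2953  0.0096] az -6.56 t 5.8 F [-0.8 -0.9 -0.6] gap 0.0852 q [ -8.  24.  45. 110. -20.  55.  39.]
[ 0.48510567 -0.21545539  0.16579039]
```

View pics/w4.png

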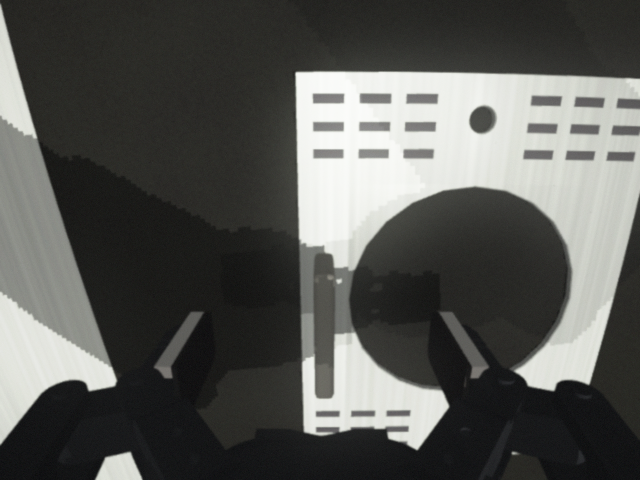

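View pics/side5.png

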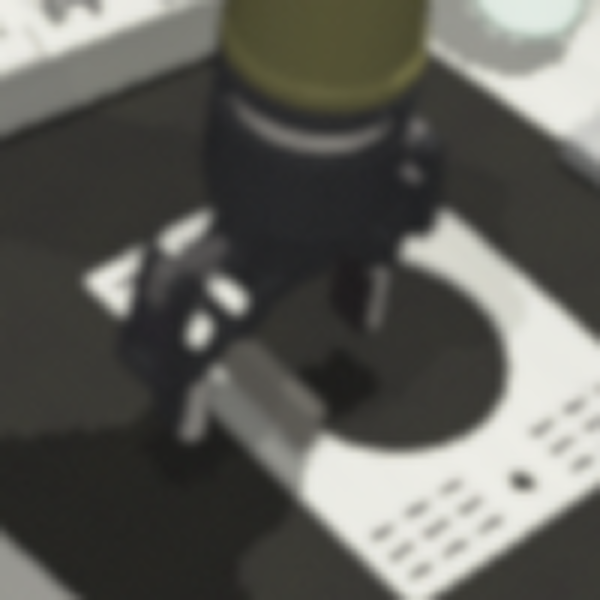

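The open jaws straddle the tab, which spans rows 255 to 398 at column 324. There is no contact, and the pad tips sit well above the plate. I'll go 7 mm lower and close.

>>> carry_out --steps '[[[0,0,0,0.4,0,0,0],[0,0,0,0.7,0,0,0],[0,0,0,0.7,0,0,0],[255,0,0,0.7,0,0,0],[255,0,0,0.7,0,0,0],[255,0,0,0.7,0,0,0],[255,0,0,0.7,0,0,0],[255,0,0,0.7,0,0,0],[255,0,0,0.7,0,0,0],[255,0,0,0.7,0,0,0]]]' --force 90

```text
time: 6.8
ee_pos: [0.4765, -0.2953, 0.003]
ee_rot: [[0.114, 0.993, 0.0], [0.993, -0.114, 0.0], [0.0, 0.0, -1.0]]
ft_force: [-0.7, 1.0, 3.0]
finger_gap: 0.0063
```

```bash
python3 - <<'E'
from mv import *
im=r.camera('wrist')
save(im,'w5.png')
move((.4762,-.2951,.0),-6.44)
E
```

```text
shift cm [ 0.02 -0.04  0.3 ] turn [ 0.02 -0.01 -0.11] now [ 0.4765 -0.2953  0.003 ] az -6.55 t 6.85 F [-0.4  0.5  3.6] gap 0.0063 q [ -8.  24.  44. 110. -21.  54.  39.]
```

View pics/w5.png

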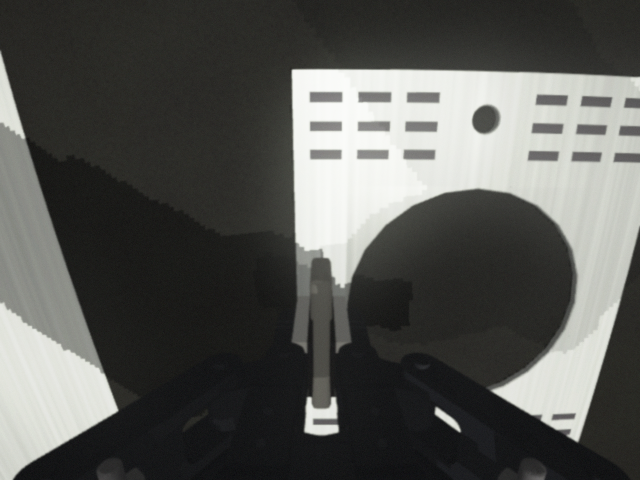

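Gripped: the gap is 6.3 mm on the sleeve, and the pads straddle the tab in the picture. I'll lift gently.

>>> carry_out --steps '[[[255,0,0,-0.3,0,0,0],[255,0,0,-1,0,0,0],[255,0,0,-2.5,0,0,0],[255,0,0,-4.5,0,0,0],[255,0,0,-7,0,0,0],[255,0,0,-9,0,0,0],[255,0,0,-10,0,0,0],[255,0,0,-10,0,0,0],[255,0,0,-10,0,0,0]]]'

```text
time: 7.75
ee_pos: [0.476, -0.2949, 0.1023]
ee_rot: [[0.114, 0.993, -0.0], [0.993, -0.114, 0.001], [0.001, -0.0, -1.0]]
ft_force: [-0.5, 0.4, -3.1]
finger_gap: 0.0063
```

```bash
python3 - <<'E'
from mv import *
import pickle
s=r.observe();c=r.calibration('wrist');im=r.camera('wrist');pickle.dump((c,im,s),open('w6.pkl','wb'))
save(im,'w6.png')
save(r.camera('side'),'side6.png',(280,200,480,360),4)
move((.4762,-.2951,.103),-6.44)
E
```

```text
shift cm [-0.03  0.07 -0.14] turn [-0.11 -0.03 -0.11] now [ 0.4755 -0.2947  0.1016] az -6.55 t 7.85 F [ 0.3  0.5 -2.1] gap 0.0062 q [-13.  16.  48. 106. -14.  64.  34.]
```

View pics/w6.png

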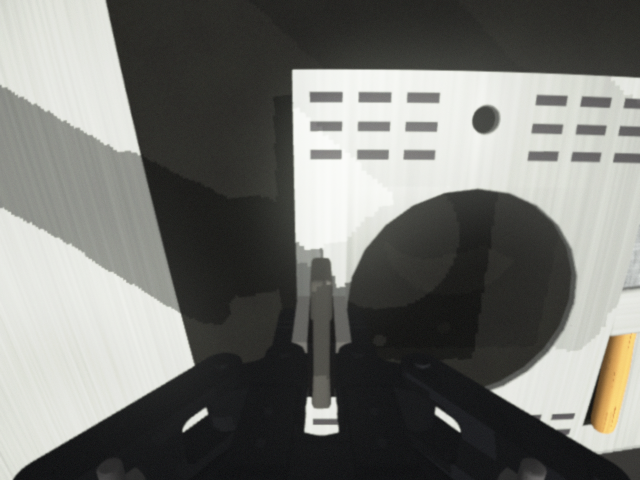

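View pics/side6.png

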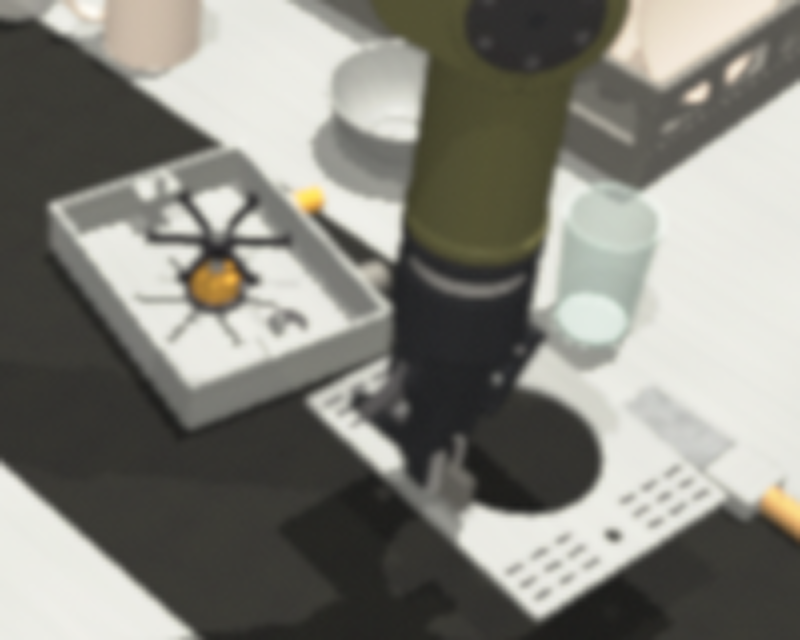

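```bash
python3 - <<'E'
from h import *
im=cv2.imread('pics/w6.png')[:,:,::-1]
save(im,'w6c.png',(280,55,640,310),2.2)
E
```

```text
(no output)
```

View pics/w6c.png

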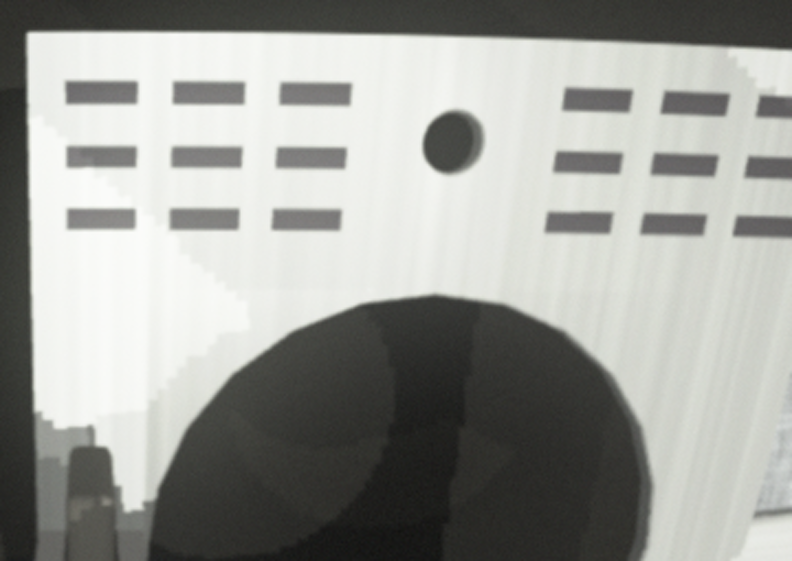

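```bash
cat > m3.py <<'E'
from h import *
import pickle
from scipy.optimize import least_squares
c,im,s=pickle.load(open('w6.pkl','rb'))
A=lambda p:np.array(p,float)/2.2+[280,55]-.5
o1=A([(27,32),(454,142)]); M1=np.array([[-77,100,4],[0,82,4]])/1e3
oc=A([(157,490),(187,432),(237,373),(296,330),(364,303),(437,295),(508,304),(568,334),(611,375),(643,430),(653,490)])
T=c['cam_to_world']; R=np.array(s['ee_rot']);p=np.array(s['ee_pos'])
def fun(q,tilt):
    from scipy.spatial.transform import Rotation as Ro
    Rc=Ro.from_euler('ZYX',[q[2],q[3] if tilt else 0,q[4] if tilt else 0]).as_matrix()
    t=np.array([q[0],q[1],q[5] if tilt else p[2]-.003])
    e=(proj(c,M1@Rc.T+t)-o1).ravel()
    # circle: ray hit with top plane
    n=Rc[:,2];P0=t+.004*n; res=[]
    for u in oc:
        o,d=ray(c,u);h=o+d*((P0-o)@n)/(d@n); res.append((np.linalg.norm(h-P0)-.054)*376/.17)
    return np.r_[e,res]
for tilt in (0,1):
    q0=[.5418,-.3025,-.1125]+([0,0,p[2]-.003] if tilt else [])
    S=least_squares(lambda q:fun(q,tilt),q0); print(S.x.round(4),np.degrees(S.x[2]),S.fun.round(1))
    q=S.x; d=R.T@np.array([q[0]-p[0],q[1]-p[1],0]); print('in tool',d.round(4),'yaw rel',np.degrees(q[2])-np.degrees(np.arctan2(R[1,1],R[0,1])))
E
python3 m3.py
```

```text
[ 0.5408 -0.3027 -0.1151] -6.59465167702904 [-0.1 -0.1 -0.   0.1  0.4 -0.7 -0.6  0.1  0.4  0.1  0.7  0.  -0.5  0.
 -0.6]
in tool [-0.0004  0.0653 -0.    ] yaw rel -0.04643939174400025
[ 0.5409 -0.3027 -0.114   0.0068  0.0012  0.099 ] -6.5320858616050055 [-0.1 -0.1 -0.1  0.   0.8 -0.5 -0.5  0.1  0.3 -0.1  0.5 -0.1 -0.4  0.3
 -0. ]
in tool [-0.0004  0.0654 -0.    ] yaw rel 0.01612642368003403
```

```bash
python3 - <<'E'
from mv import *
cs=r.calibration('scene')
print('glass top',onz(cs,(283,316),.1),'bowl top',onz(cs,(357,305),.055),'mug top',onz(cs,(411,256),.095),'spray',onz(cs,(436,208),.2))
move((.5069,-.0060,.13),-14.05)
E
```

```text
glass top [ 0.75219446 -0.2060469   0.1       ] bowl top [0.79983562 0.0147728  0.055     ] mug top [0.74539761 0.23562593 0.095     ] spray [0.68156082 0.34943081 0.2       ]
shift cm [29.05 -0.18 -2.82] turn [-0.12 -0.03  7.5 ] now [ 0.4755 -0.2947  0.1016] az -6.55 t 7.85 F [ 0.3  0.5 -2.1] gap 0.0062 q [-13.  16.  48. 106. -14.  64.  34.]
```

>>> carry_out --steps '[[[255,0.5,0,-0.5,0,0,0],[255,2,0,-1.2,0,0,0.5],[255,4.5,0,-2,0,0,1.2],[255,7.5,0,-2.5,0,0,2],[255,11,-0.1,-2.8,0,0,2.9],[255,14.5,-0.1,-2.8,0,0,3.8],[255,18,-0.1,-2.8,0,0,4.7],[255,21.5,-0.2,-2.8,0,0,5.6],[255,24.5,-0.2,-2.8,0,0,6.4],[255,27,-0.2,-2.8,0,0,7],[255,28.5,-0.2,-2.8,0,0,7.4],[255,29.05,-0.2,-2.8,0,0,7.5],[255,29.05,-0.2,-2.8,0,0,7.5],[255,29.05,-0.2,-2.8,0,0,7.5]]]'

```text
time: 9.25
ee_pos: [0.5073, -0.0077, 0.1307]
ee_rot: [[0.244, 0.97, -0.0], [0.97, -0.244, -0.001], [-0.001, -0.0, -1.0]]
ft_force: [-1.0, -0.8, -3.3]
finger_gap: 0.0059
```

```bash
cat > chk.py <<'E'
import sys
from mv import *
import pickle
n=sys.argv[1]
s=r.observe();c=r.calibration('wrist');im=r.camera('wrist');pickle.dump((c,im,s),open(n+'.pkl','wb'))
R=np.array(s['ee_rot']);p=np.array(s['ee_pos'])
o=np.array([.5702,-.0222,0]);Rr=rz(np.radians(-14.05))
P=np.array([[0,82,59],[0,-82,59],[0,0,75],[-79,102,45],[79,102,45],[0,50,67]])/1e3@Rr.T+o
save(im,n+'.png',draw=proj(c,P))
for z in map(float,sys.argv[2:]): move((.5069,-.0060,z),-14.05)
E
python3 chk.py w7 .13 .048
```

```text
shift cm [ 0.17 -0.09  0.07] turn [-0.    0.03 -0.12] now [ 0.5073 -0.0079  0.1307] az -14.17 t 9.3 F [ 0.2  0.3 -1.8] gap 0.0063 q [-39.   5.  39. 111.  -3.  66. -13.]
shift cm [ 0.18 -0.09  8.27] turn [-0.    0.03 -0.12] now [ 0.5073 -0.0079  0.1307] az -14.17 t 9.3 F [ 0.2  0.3 -1.8] gap 0.0063 q [-39.   5.  39. 111.  -3.  66. -13.]
```

View pics/w7.png

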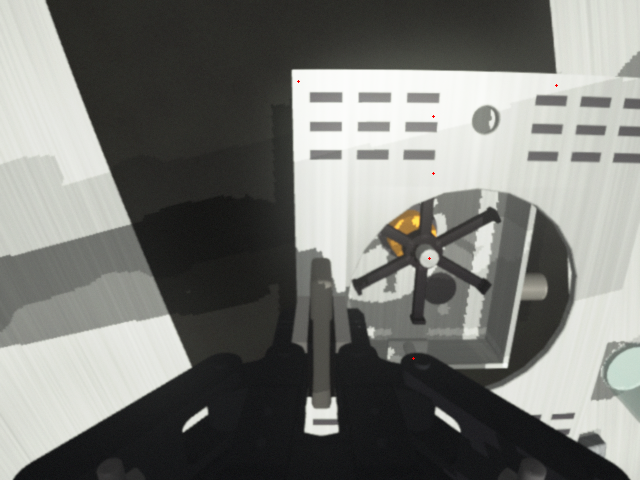

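>>> carry_out --steps '[[[255,0.1,-0.05,0.5,0,0,0],[255,0.17,-0.1,1.5,0,0,-0.1],[255,0.17,-0.1,3,0,0,-0.1],[255,0.17,-0.1,4.5,0,0,-0.1],[255,0.17,-0.1,5.3,0,0,-0.1],[255,0.17,-0.1,5.6,0,0,-0.1],[255,0.17,-0.1,5.6,0,0,-0.1],[255,0.17,-0.1,5.6,0,0,-0.1]]]'

```text
time: 10.1
ee_pos: [0.5074, -0.0046, 0.0752]
ee_rot: [[0.241, 0.97, 0.001], [0.97, -0.241, 0.0], [0.0, 0.001, -1.0]]
ft_force: [0.1, -0.7, -2.6]
finger_gap: 0.0063
```

```bash
python3 chk.py w8 .067 .048; python3 -c "
from h import *
im=cv2.imread('pics/w8.png')[:,:,::-1]
save(im,'w8c.png',(340,60,600,330),2.2)"
```

```text
shift cm [-0.16 -0.03  0.83] turn [ 0.07 -0.03  0.09] now [ 0.5076 -0.0046  0.0753] az -13.96 t 10.15 F [ 0.3 -0.4 -1.3] gap 0.0062 q [-38.   9.  39. 114.  -7.  59. -10.]
shift cm [-0.16 -0.03  2.73] turn [ 0.07 -0.03  0.09] now [ 0.5076 -0.0046  0.0753] az -13.96 t 10.15 F [ 0.3 -0.4 -1.3] gap 0.0062 q [-38.   9.  39. 114.  -7.  59. -10.]
```

View pics/w8c.png

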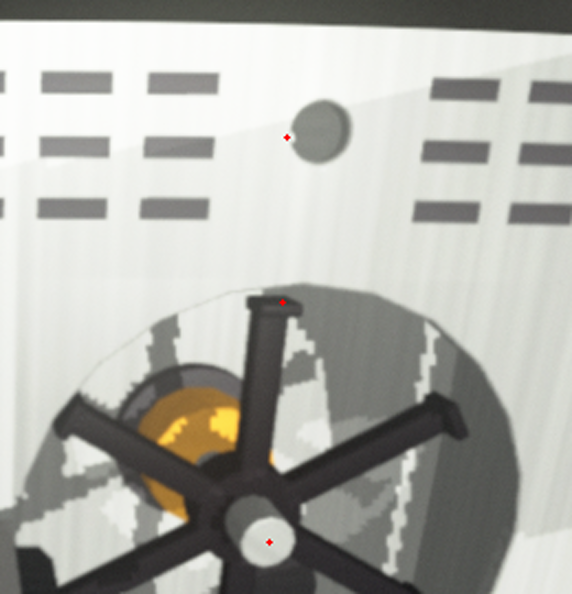

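>>> carry_out --steps '[[[255,-0.1,0,0.3,0,0,0.1],[255,-0.16,-0.03,0.6,0,0,0.1],[255,-0.16,-0.03,0.9,0,0,0.1],[255,-0.16,-0.03,0.9,0,0,0.1],[255,-0.16,-0.03,0.9,0,0,0.1]]]'

```text
time: 10.65
ee_pos: [0.5062, -0.0061, 0.0656]
ee_rot: [[0.243, 0.97, -0.0], [0.97, -0.243, -0.0], [-0.0, -0.0, -1.0]]
ft_force: [-0.0, -0.4, -2.3]
finger_gap: 0.0062
```

```bash
python3 chk.py w9 .067 .048; python3 -c "
from h import *
im=cv2.imread('pics/w9.png')[:,:,::-1]
save(im,'w9c.png',(340,60,600,330),2.2)"
```

```text
shift cm [ 0.02  0.06 -0.13] turn [ 0.   -0.   -0.01] now [ 0.5063 -0.006   0.0657] az -14.06 t 10.7 F [ 0.7 -0.1 -1.5] gap 0.006 q [-38.  10.  39. 115.  -7.  58. -10.]
shift cm [0.02 0.06 1.77] turn [ 0.   -0.   -0.01] now [ 0.5063 -0.006   0.0657] az -14.06 t 10.7 F [ 0.7 -0.1 -1.5] gap 0.006 q [-38.  10.  39. 115.  -7.  58. -10.]
```

View pics/w9c.png

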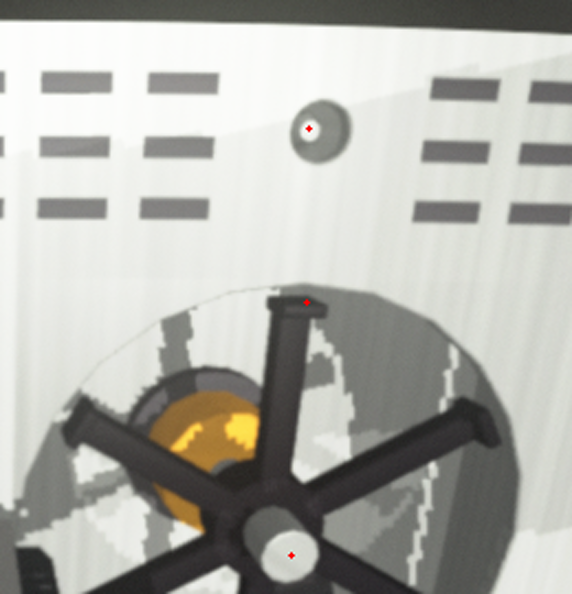

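```bash
python3 - <<'E'
from h import *
import pickle
c,im,s=pickle.load(open('w9.pkl','rb'))
A=lambda p:np.array(p,float)/2.2+[340,60]-.5
z=s['ee_pos'][2]-.003
h=onz(c,A((321,131.5)),z+.004);p=onz(c,A((309.5,129)),.0585)
print(h,p,'need shift tool',np.array(s['ee_rot']).T@(p-h)*100)
E
```

```text
[0.58900705 0.0571751  0.06659605] [0.59021163 0.05736984 0.0585    ] need shift tool [0.04823165 0.11224927 0.80958242]
```

>>> carry_out --steps '[[[255,0.03,0.09,0.2,0,0,0],[255,0.03,0.09,0.4,0,0,0],[255,0.03,0.09,0.6,0,0,0],[255,0.03,0.09,0.8,0,0,0],[255,0.03,0.09,1.0,0,0,0],[255,0.03,0.09,1.0,0,0,0]]]'

```text
time: 11.3
ee_pos: [0.5069, -0.006, 0.0553]
ee_rot: [[0.243, 0.97, -0.001], [0.97, -0.243, -0.0], [-0.0, -0.001, -1.0]]
ft_force: [-1.1, 0.5, -2.9]
finger_gap: 0.0063
```

```bash
python3 chk.py w10 .048; python3 -c "
from h import *
im=cv2.imread('pics/w10.png')[:,:,::-1]
save(im,'w10c.png',(340,60,600,330),2.2)"
```

```text
shift cm [-0.01 -0.02  0.76] turn [-0.02  0.01 -0.01] now [ 0.5071 -0.006   0.0556] az -14.06 t 11.35 F [ 1.  -0.3 -2.1] gap 0.0062 q [-38.  11.  38. 115.  -8.  57.  -9.]
```

View pics/w10c.png

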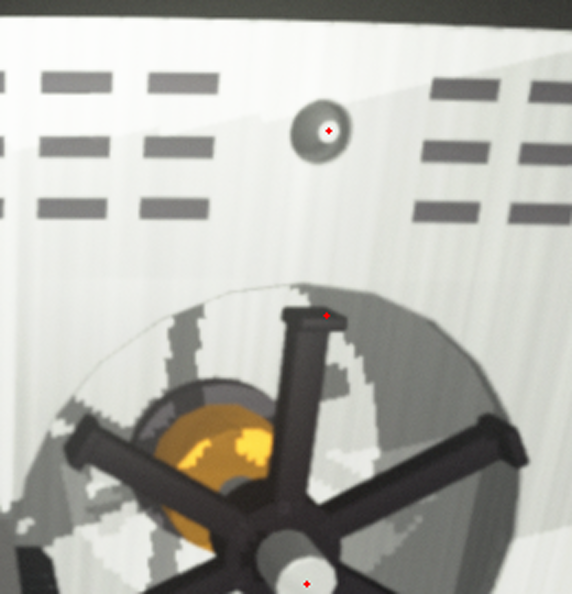

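```bash
python3 - <<'E'
from h import *
import pickle
c,im,s=pickle.load(open('w10.pkl','rb'))
A=lambda p:np.array(p,float)/2.2+[340,60]-.5
z=s['ee_pos'][2]-.003
h=onz(c,A((321,131.5)),z+.004);p=onz(c,A((328.5,130.5)),.0588)
print(h,p,'need shift tool',np.array(s['ee_rot']).T@(p-h)*100)
E
```

```text
[0.58973238 0.05722863 0.05633733] [0.59007679 0.05732463 0.0588    ] need shift tool [ 0.01760488  0.03092125 -0.24629238]
```

Within 0.4 mm. The peg tip at crop (328,130) sits inside the hole. I'll lower onto the rim.

>>> carry_out --steps '[[[255,0.01,0.02,0.2,0,0,0],[255,0.01,0.02,0.4,0,0,0],[255,0.01,0.02,0.55,0,0,0],[255,0.01,0.02,0.65,0,0,0],[255,0.01,0.02,0.7,0,0,0],[255,0.01,0.02,0.75,0,0,0],[255,0.01,0.02,0.75,0,0,0]]]'

```text
time: 12.05
ee_pos: [0.5075, -0.0059, 0.0482]
ee_rot: [[0.243, 0.97, 0.0], [0.97, -0.243, 0.0], [0.0, 0.0, -1.0]]
ft_force: [-0.9, 0.7, -2.6]
finger_gap: 0.0061
```

```bash
python3 chk.py w11 .048; python3 - <<'E'
from h import *
save(r.camera('side'),'side11.png',(270,210,410,330),5)
E
```

```text
shift cm [-0.02 -0.05  0.03] turn [ 0.01 -0.01 -0.01] now [ 0.5075 -0.0059  0.0483] az -14.06 t 12.1 F [ 0.5  0.3 -2.5] gap 0.0066 q [-37.  12.  38. 115.  -9.  56.  -9.]
```

View pics/w11.png

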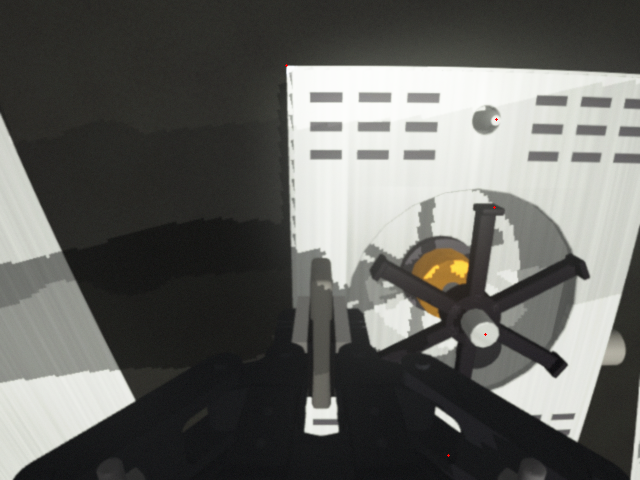

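View pics/side11.png

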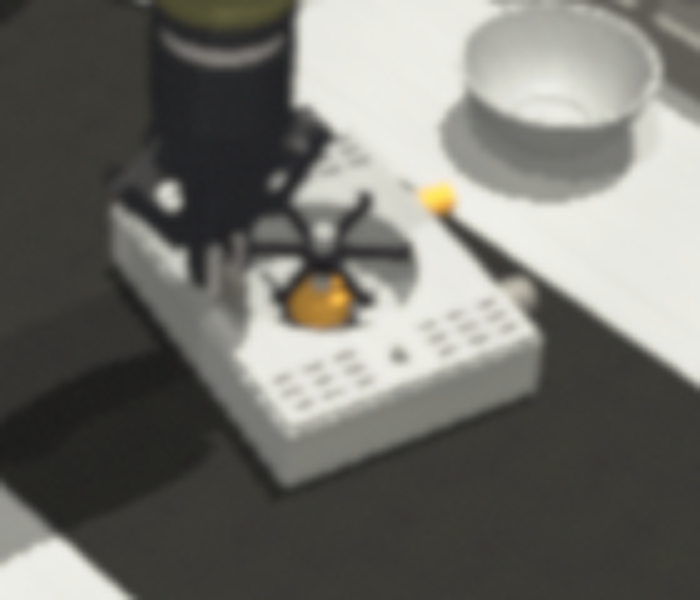

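Force is still about -2.5 N, so the gripper carries the whole weight and the cover is only just above the rim. I'll lower until contact shows.

>>> carry_out --steps '[[[255,0,-0.02,0.05,0,0,0],[255,0,-0.02,0.1,0,0,0],[255,0,-0.02,0.15,0,0,0],[255,0,-0.02,0.2,0,0,0],[255,0,-0.02,0.2,0,0,0]]]'

```text
time: 12.65
ee_pos: [0.5075, -0.0059, 0.048]
ee_rot: [[0.243, 0.97, -0.0], [0.97, -0.243, 0.001], [0.001, -0.0, -1.0]]
ft_force: [-6.3, 0.8, 12.4]
finger_gap: 0.0063
```

Now on the rim, with 15 N of contact. I'll release with a small opening, because the star's arms are near the inner finger, then rise.

>>> carry_out --steps '[[[255,0,0,-0.08,0,0,0],[195,0,0,-0.08,0,0,0],[195,0,0,-0.08,0,0,0],[195,0,0,-0.08,0,0,0],[195,0,0,-0.08,0,0,0],[195,0,0,-0.5,0,0,0],[195,0,0,-1.5,0,0,0],[195,0,0,-3.5,0,0,0],[195,0,0,-6,0,0,0],[195,0,0,-8,0,0,0],[195,0,0,-8,0,0,0]]]'

```text
time: 13.75
ee_pos: [0.5097, -0.0058, 0.1298]
ee_rot: [[0.243, 0.97, 0.006], [0.97, -0.243, 0.002], [0.003, 0.006, -1.0]]
ft_force: [0.8, -0.7, 0.3]
finger_gap: 0.0202
```

```bash
python3 chk.py w12 .12; python3 - <<'E'
from h import *
save(r.camera('side'),'side12.png',(270,210,410,330),5)
E
```

```text
shift cm [-0.07 -0.16  0.81] turn [ 0.19 -0.13 -0.  ] now [ 0.5086 -0.0057  0.1281] az -14.05 t 13.8 F [ 0.3 -0.5  0.2] gap 0.0201 q [-39.   5.  39. 111.  -4.  65. -13.]
```

View pics/w12.png

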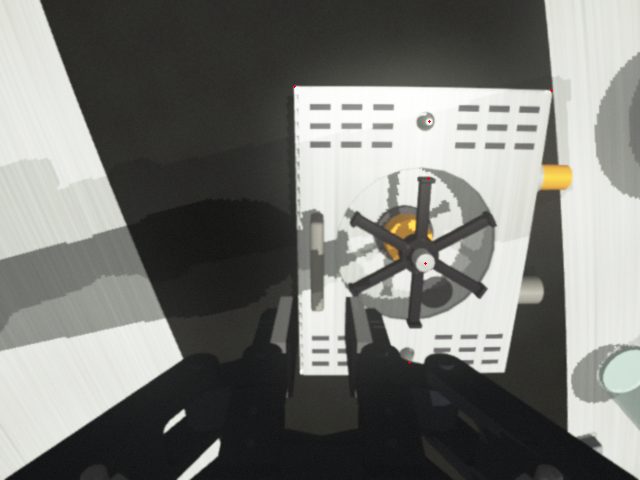

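View pics/side12.png

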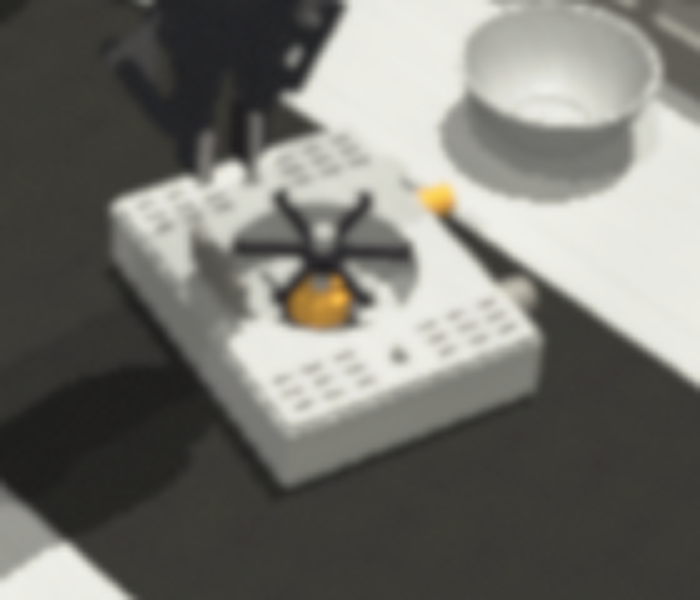

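Both pegs show through the holes, at (428,121) and (408,354). I'll fit the seated cover's pose numerically.

```bash
python3 - <<'E'
from h import *
im=pickle=__import__('pickle').load(open('w12.pkl','rb'))[1]
save(im,'w12c.png',(285,75,565,385),1.9)
save(im,'w12d.png',(390,100,450,140),10)
E
```

```text
(no output)
```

View pics/w12c.png

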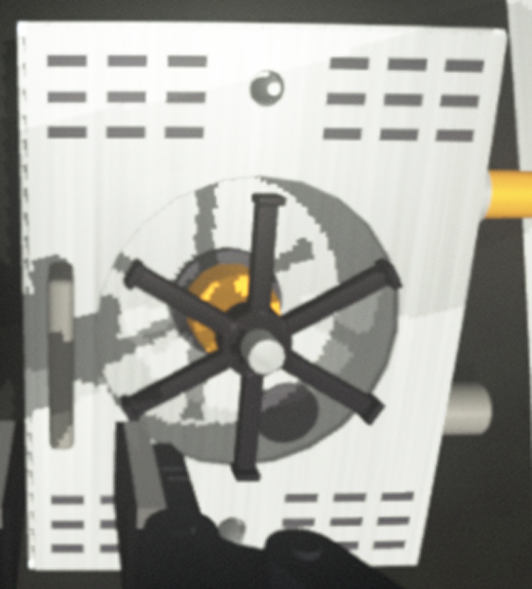

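View pics/w12d.png

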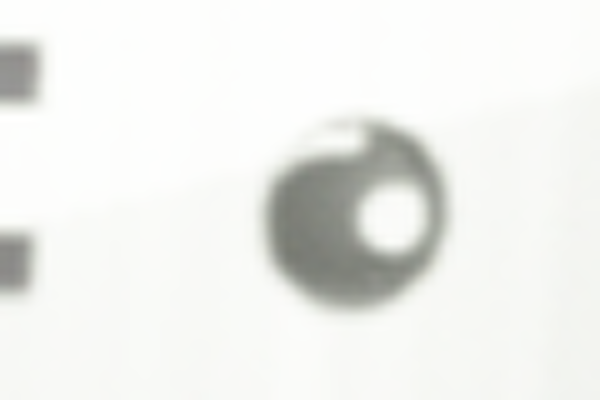

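```bash
python3 - <<'E'
from mv import *
import pickle
from scipy.optimize import least_squares
c,im,s=pickle.load(open('w12.pkl','rb'))
A=lambda p:np.array(p,float)/1.9+[285,75]-.5
o=A([(18,22),(505,32),(418,565),(30,569),(267,88.5)]);M=np.array([[-77,100,4],[77,100,4],[77,-100,4],[-77,-100,4],[0,82,4]])/1e3
for f in (0,1):
    W=lambda q:M@rz(q[2]).T+[q[0],q[1],q[3] if f else .045]
    S=least_squares(lambda q:(proj(c,W(q))-o).ravel(),[.57,-.02,-.24]+([.045] if f else []))
    print(S.x.round(4),np.degrees(S.x[2]),S.fun.round(1))
move((.504-.10,.358,.26),30)
E
```

```text
[ 0.5697 -0.0213 -0.2465] -14.124498688165447 [ 2.1  1.5 -0.1  0.  -1.8 -0.7  1.1 -0.3 -1.5 -1.3]
[ 0.5694 -0.0211 -0.2464  0.0465] -14.11561184088173 [ 1.3  1.1  0.8 -0.4 -1.3  0.3  0.5  0.8 -1.5 -1.6]
shift cm [ 32.79 -18.87 -13.3 ] turn [ 9.000e-02 -4.000e-02 -4.406e+01] now [ 0.5076 -0.0058  0.1269] az -14.06 t 13.85 F [ 0.7  0.9 -0.7] gap 0.0204 q [-39.   5.  39. 111.  -4.  65. -13.]
```

```bash
python3 - <<'E'
from mv import *
cs=r.calibration('scene')
for n,p,z in (('pink',(137,92),.14),('yelB',(355,172),.14),('yelA',(160,280),.14),('steel',(413,331),.14),('spray',(605,500),.2),('plates',(700,270),.053)):
    q=onz(cs,np.array(p)/5.5+[330,120]-.5,z);print(n,q.round(3),'rel steel',(q[:2]-[.504,.358]).round(3))
E
```

```text
pink [0.254 0.307 0.14 ] rel steel [-0.25  -0.051]
yelB [0.376 0.396 0.14 ] rel steel [-0.128  0.038]
yelA [0.4  0.24 0.14] rel steel [-0.104 -0.118]
steel [0.504 0.358 0.14 ] rel steel [-0.  0.]
spray [0.694 0.354 0.2  ] rel steel [ 0.19  -0.004]
plates [0.488 0.611 0.053] rel steel [-0.016  0.253]
```

```bash
python3 -c "
from mv import *
move((.538,.309,.27),35)"
```

```text
shift cm [ 31.29  -4.68 -14.28] turn [ 9.000e-02 -3.000e-02 -4.906e+01] now [ 0.5076 -0.0058  0.1269] az -14.06 t 13.85 F [ 0.7  0.9 -0.7] gap 0.0204 q [-39.   5.  39. 111.  -4.  65. -13.]
```

>>> carry_out --steps '[[[195,0,0,-4,0,0,0],[100,0,0,-9,0,0,0],[0,3,-0.5,-13,0,0,-4],[0,8,-1.2,-14.3,0,0,-11],[0,13,-2,-14.3,0,0,-18],[0,18,-2.7,-14.3,0,0,-26],[0,23,-3.4,-14.3,0,0,-34],[0,28,-4.2,-14.3,0,0,-42],[0,31.3,-4.7,-14.3,0,0,-49],[0,31.3,-4.7,-14.3,0,0,-49],[0,31.3,-4.7,-14.3,0,0,-49],[0,31.3,-4.7,-14.3,0,0,-49]]]'

```text
time: 15.05
ee_pos: [0.538, 0.3072, 0.2685]
ee_rot: [[-0.57, 0.821, -0.001], [0.821, 0.57, -0.002], [-0.001, -0.002, -1.0]]
ft_force: [0.4, -0.9, -0.1]
finger_gap: 0.0853
```

```bash
python3 - <<'E'
from mv import *
import pickle
s=r.observe();c=r.calibration('wrist');im=r.camera('wrist');pickle.dump((c,im,s),open('w13.pkl','wb'))
ring=lambda z,rad,x=.504,y=.358:[[x+rad*np.cos(a),y+rad*np.sin(a),z] for a in np.linspace(0,6.28,24)]
save(im,'w13.png',draw=proj(c,ring(.14,.029)+ring(0,.0425)))
move((.504,.358,.2),35)
E
```

```text
shift cm [6.14 0.11 6.89] turn [-0.05  0.04 -0.25] now [0.5381 0.3069 0.269 ] az 34.75 t 15.1 F [ 0.4 -0.8  0.6] gap 0.0856 q [-53.  14.  25.  84.  -6.  83.   7.]
```

View pics/w13.png

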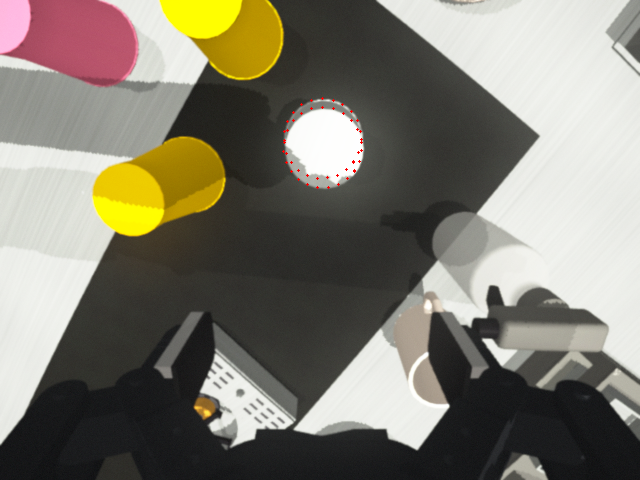

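```bash
python3 - <<'E'
from mv import *
import pickle
c,im,s=pickle.load(open('w13.pkl','rb'))
for p in ((605,330),(550,325),(490,328),(476,328)): print(p,onz(c,p,.2).round(3),onz(c,p,.17).round(3))
save(im,'w13c.png',(270,85,380,200),5)
R=np.array(s['ee_rot']);print((s['ee_pos']+R@[0,.057,0]).round(3))
E
```

```text
(605, 330) [0.737 0.374 0.2  ] [0.77  0.375 0.17 ]
(550, 325) [0.699 0.354 0.2  ] [0.727 0.352 0.17 ]
(490, 328) [0.665 0.329 0.2  ] [0.688 0.323 0.17 ]
(476, 328) [0.657 0.323 0.2  ] [0.679 0.316 0.17 ]
[0.585 0.34  0.268]
```

View pics/w13c.png

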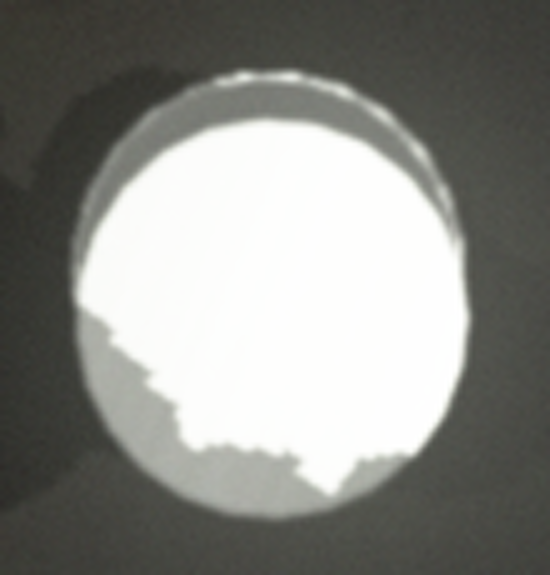

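```bash
python3 - <<'E'
from mv import *
import pickle
from scipy.optimize import least_squares
c,im,s=pickle.load(open('w13.pkl','rb'))
A=lambda p:np.array(p,float)/5+[270,85]-.5
print(onz(c,A((272,318)),.14))
pts=A([(76,318),(469,318),(272,118),(272,519)])
S=least_squares(lambda q:[np.linalg.norm(onz(c,u,.14)[:2]-q[:2])*1e3-29 for u in pts],[.5,.36]);print(S.x,S.fun)
S=least_squares(lambda q:[np.linalg.norm(onz(c,u,.14)[:2]-q[:2])*1e3-q[2] for u in pts],[.5,.36,29]);print(S.x,S.fun)
move((S.x[0],S.x[1],.2),35)
E
```

```text
[0.50505166 0.35859515 0.14      ]
[0.50560863 0.35791925] [0.08324655 0.08361927 0.07735951 0.08262129]
[ 0.50561025  0.35791724 29.08175254] [ 0.00176601  0.00175737 -0.00181741 -0.00170597]
shift cm [6.05 0.24 6.89] turn [-0.05  0.04 -0.25] now [0.5381 0.3069 0.269 ] az 34.75 t 15.1 F [ 0.4 -0.8  0.6] gap 0.0856 q [-53.  14.  25.  84.  -6.  83.   7.]
```

Cup centre is (0.5056, 0.3579), and the fitted radius of 29.1 mm matches 29. I'll go above it and descend around the base.

>>> carry_out --steps '[[[0,2,0.1,1,0,0,0],[0,4.5,0.2,2.5,0,0,0],[0,6.05,0.25,4.5,0,0,0],[0,6.05,0.25,6.9,0,0,0],[0,6.05,0.25,6.9,0,0,0],[0,6.05,0.25,6.9,0,0,0]]]'

```text
time: 15.7
ee_pos: [0.5058, 0.3585, 0.2008]
ee_rot: [[-0.571, 0.821, 0.0], [0.821, 0.571, -0.0], [-0.0, 0.0, -1.0]]
ft_force: [0.3, -0.2, 1.3]
finger_gap: 0.0856
```

```bash
python3 - <<'E'
from mv import *
import pickle
c=r.calibration('wrist');im=r.camera('wrist')
ring=lambda z,rad,x=.5056,y=.3579:[[x+rad*np.cos(a),y+rad*np.sin(a),z] for a in np.linspace(0,6.28,24)]
save(im,'w14.png',draw=proj(c,ring(.14,.029)))
move((.5056,.3579,.1),34.75)
E
```

```text
shift cm [-0.05 -0.14 10.17] turn [0.11 0.01 0.05] now [0.5063 0.359  0.2017] az 34.8 t 15.75 F [ 0.1 -0.7  0.4] gap 0.0858 q [-57.  16.  23.  90.  -6.  76.   2.]
```

View pics/w14.png

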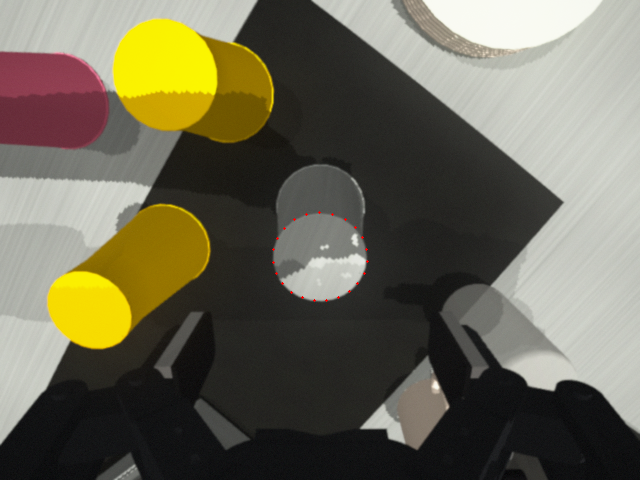

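>>> carry_out --steps '[[[0,-0.05,-0.1,3,0,0,0],[0,-0.05,-0.1,5.5,0,0,0],[0,-0.05,-0.1,7.5,0,0,0],[0,-0.05,-0.1,9,0,0,0],[0,-0.05,-0.1,9.6,0,0,0],[0,-0.05,-0.1,9.6,0,0,0],[0,-0.05,-0.1,9.6,0,0,0]]]'

```text
time: 16.45
ee_pos: [0.5054, 0.3596, 0.1055]
ee_rot: [[-0.573, 0.82, 0.002], [0.82, 0.573, 0.001], [0.0, 0.002, -1.0]]
ft_force: [0.1, -0.3, 0.5]
finger_gap: 0.0851
```

```bash
python3 - <<'E'
from mv import *
import pickle
c=r.calibration('wrist');im=r.camera('wrist')
ring=lambda z,rad,x=.5056,y=.3579:[[x+rad*np.cos(a),y+rad*np.sin(a),z] for a in np.linspace(0,6.28,24)]
save(im,'w15.png',draw=proj(c,ring(.14,.029)))
save(r.camera('side'),'side15.png',(170,150,310,270),5)
move((.5056,.3579,.1),34.75)
E
```

```text
shift cm [-0.17 -0.09  0.56] turn [ 0.14 -0.02  0.2 ] now [0.5053 0.3598 0.1056] az 34.95 t 16.55 F [ 0.5  0.4 -1.2] gap 0.0856 q [-56.  20.  22.  96.  -8.  65.   3.]
```

View pics/w15.png

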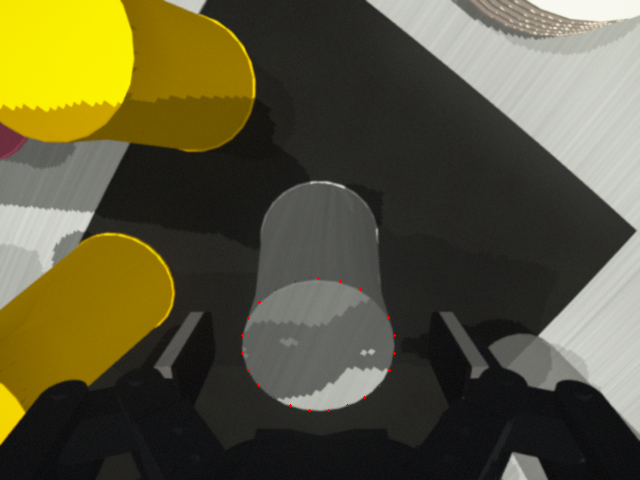

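View pics/side15.png

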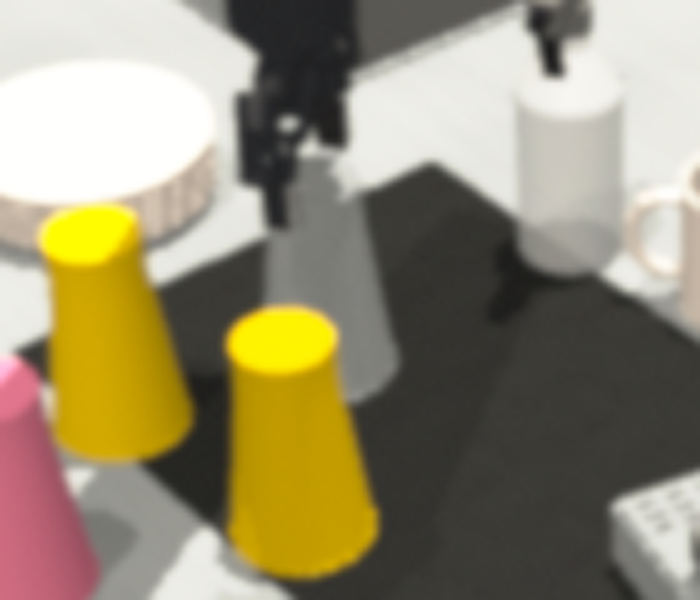

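>>> carry_out --steps '[[[0,-0.15,-0.09,0.5,0,0,0],[0,-0.15,-0.09,1.0,0,0,0],[0,-0.15,-0.09,1.0,0,0,0],[255,-0.15,-0.09,1.0,0,0,0],[255,-0.15,-0.09,1.0,0,0,0],[255,-0.15,-0.09,1.0,0,0,0],[255,-0.15,-0.09,1.0,0,0,0],[255,-0.15,-0.09,1.0,0,0,0]]]' --force 90

```text
time: 17.35
ee_pos: [0.5053, 0.3579, 0.095]
ee_rot: [[-0.573, 0.82, 0.001], [0.82, 0.573, 0.001], [0.0, 0.002, -1.0]]
ft_force: [0.4, 1.6, 3.9]
finger_gap: 0.056
```

```bash
python3 - <<'E'
from mv import *
im=r.camera('wrist')
save(im,'w16.png')
move((.5056,.3579,.095),34.75)
E
```

```text
shift cm [-0.03  0.03 -0.  ] turn [ 0.1  -0.01  0.2 ] now [0.5052 0.358  0.095 ] az 34.95 t 17.4 F [0.2 1.8 4.4] gap 0.0558 q [-56.  20.  22.  97.  -8.  64.   3.]
```

View pics/w16.png

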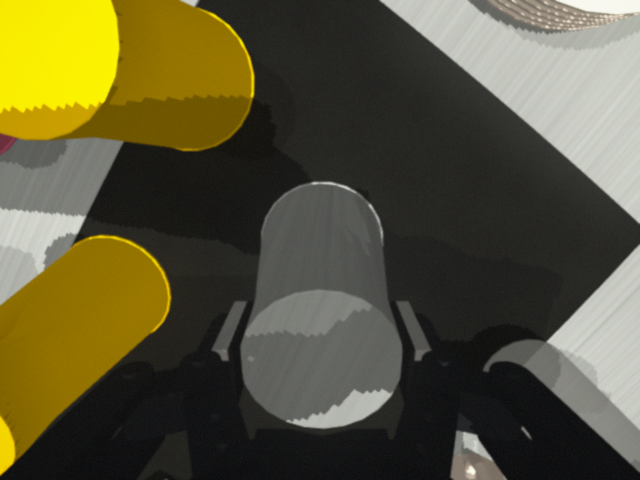

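```bash
python3 - <<'E'
from mv import *
from scipy.optimize import least_squares
c=r.calibration('wrist');s=r.observe()
pts=[(242,359),(402,359),(322,289.5),(322,428)]
S=least_squares(lambda q:[np.linalg.norm(onz(c,u,.14)[:2]-q[:2])*1e3-q[2] for u in pts],[.5,.36,29]);print(S.x,S.fun)
d=np.array(s['ee_rot']).T@(np.r_[S.x[:2],0]-s['ee_pos']);print('cup in tool',d)
move((.5702,-.0222,.22),0)
E
```

```text
[ 0.50615742  0.35773791 28.38998317] [-0.37038477 -0.37002995  0.39722124  0.34319347]
cup in tool [-0.00072619  0.00046869  0.09496878]
shift cm [-34.88 -16.43 -12.54] turn [ 0.1  -0.04 34.95] now [0.5052 0.358  0.095 ] az 34.95 t 17.4 F [0.2 1.8 4.4] gap 0.0558 q [-56.  20.  22.  97.  -8.  64.   3.]
```

>>> carry_out --steps '[[[255,0,0,-0.5,0,0,0],[255,0,0,-2,0,0,0],[255,0,0,-4.5,0,0,0],[255,0,0,-8,0,0,0],[255,0,0,-11,0,0,0],[255,-1.5,-0.7,-12.5,0,0,1.5],[255,-5,-2.4,-12.5,0,0,5],[255,-9.5,-4.5,-12.5,0,0,9.5],[255,-14,-6.6,-12.5,0,0,14],[255,-18.5,-8.7,-12.5,0,0,18.5],[255,-23,-10.8,-12.5,0,0,23],[255,-27.5,-12.9,-12.5,0,0,27.5],[255,-31,-14.6,-12.5,0,0,31],[255,-33.5,-15.8,-12.5,0,0,33.5],[255,-34.8,-16.4,-12.5,0,0,35],[255,-34.8,-16.4,-12.5,0,0,35],[255,-34.8,-16.4,-12.5,0,0,35]]]'

```text
time: 19.1
ee_pos: [0.5691, -0.0202, 0.2188]
ee_rot: [[-0.001, 1.0, -0.001], [1.0, 0.001, 0.001], [0.001, -0.001, -1.0]]
ft_force: [-0.2, 0.8, -1.8]
finger_gap: 0.0557
```

```bash
cat > chk2.py <<'E'
import sys
from mv import *
n=sys.argv[1]
s=r.observe();c=r.calibration('wrist');im=r.camera('wrist')
R=np.array(s['ee_rot']);p=np.array(s['ee_pos'])
o=np.array([.5702,-.0222,0]);Rr=rz(np.radians(-14.05))
P=np.array([[0,82,59],[-79,102,45],[79,102,45],[0,50,67],[43.3,25,67],[-43.3,25,67]])/1e3@Rr.T+o
ctr=p+R@[-.0005,.0004,0]; zr=p[2]-.095
ring=[ctr*[1,1,0]+[.0425*np.cos(a),.0425*np.sin(a),zr] for a in np.linspace(0,6.28,40)]
save(im,n+'.png',draw=np.r_[proj(c,P),proj(c,ring)])
for z in map(float,sys.argv[2:]): move(np.array([.5702,-.0222,z])-R@[-.0005,.0004,0],0)
E
python3 chk2.py w17 .165 .158; python3 - <<'E'
from h import *
save(r.camera('side'),'side17.png',(250,150,430,310),4)
save(r.camera('scene'),'scene17.png',(240,170,400,310),4)
E
```

```text
shift cm [-0.24  0.07  5.38] turn [-0.06 -0.07  0.12] now [ 0.5692 -0.0194  0.2188] az 0.12 t 19.15 F [-0.5  1.  -2. ] gap 0.0562 q [-36.  10.  40.  96.  -7.  77.   5.]
shift cm [-0.24  0.07  6.08] turn [-0.06 -0.07  0.12] now [ 0.5692 -0.0194  0.2188] az 0.12 t 19.15 F [-0.5  1.  -2. ] gap 0.0562 q [-36.  10.  40.  96.  -7.  77.   5.]
```

View pics/w17.png

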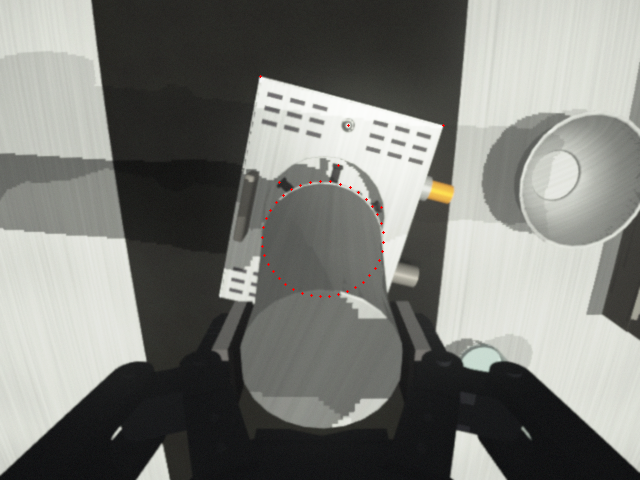

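View pics/side17.png

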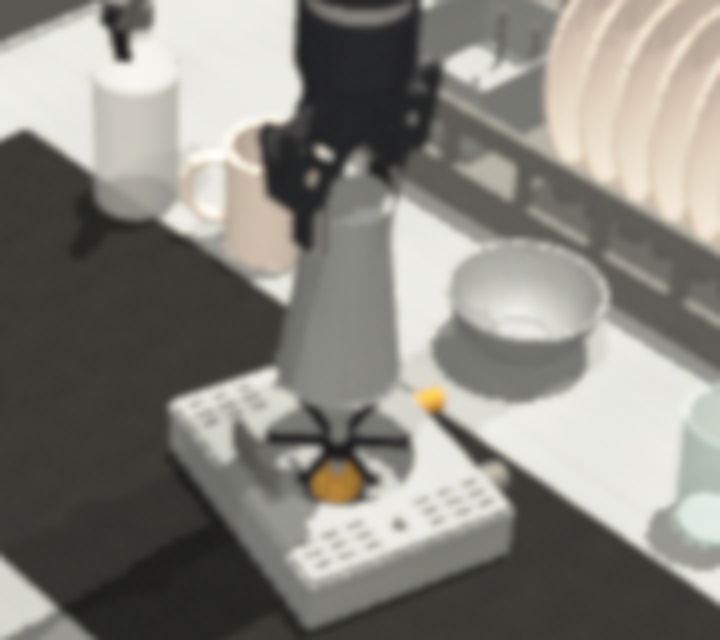

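View pics/scene17.png

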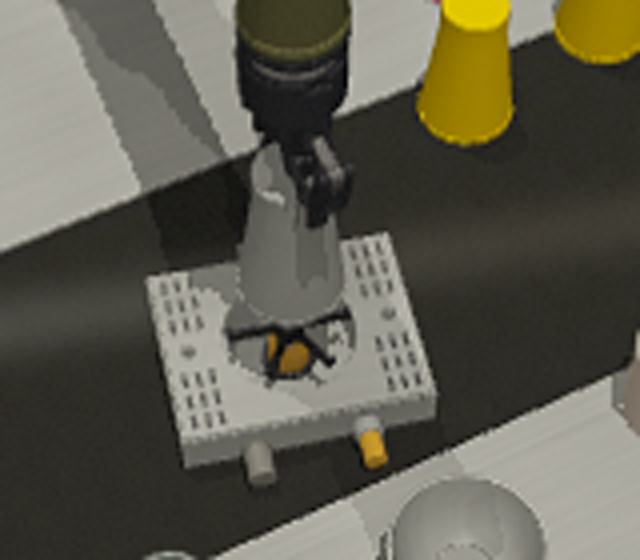

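The predicted mouth ring matches the cup's outline, and the pegs and nubs match too. I'll lower to 7 mm above the arms with a small lateral correction.

>>> carry_out --steps '[[[255,-0.1,0.05,1,0,0,0.1],[255,-0.22,0.07,2.5,0,0,0.1],[255,-0.22,0.07,4,0,0,0.1],[255,-0.22,0.07,4.9,0,0,0.1],[255,-0.22,0.07,4.9,0,0,0.1],[255,-0.22,0.07,4.9,0,0,0.1],[255,-0.22,0.07,4.9,0,0,0.1]]]'

```text
time: 19.95
ee_pos: [0.5707, -0.024, 0.1708]
ee_rot: [[0.003, 1.0, 0.001], [1.0, -0.003, 0.0], [0.0, 0.001, -1.0]]
ft_force: [-0.7, 0.4, -1.9]
finger_gap: 0.0561
```

```bash
python3 chk2.py w18 .158 .146; python3 -c "
from h import *
im=cv2.imread('pics/w18.png')[:,:,::-1]
save(im,'w18c.png',(200,80,460,310),2.5)"
```

```text
shift cm [ 0.23 -0.1   1.29] turn [ 0.08 -0.01 -0.16] now [ 0.5708 -0.024   0.1709] az -0.16 t 20.0 F [-0.3  0.2 -1.4] gap 0.0557 q [-35.  12.  40. 100.  -8.  71.   7.]
shift cm [ 0.23 -0.1   2.49] turn [ 0.08 -0.01 -0.16] now [ 0.5708 -0.024   0.1709] az -0.16 t 20.0 F [-0.3  0.2 -1.4] gap 0.0557 q [-35.  12.  40. 100.  -8.  71.   7.]
```

View pics/w18c.png

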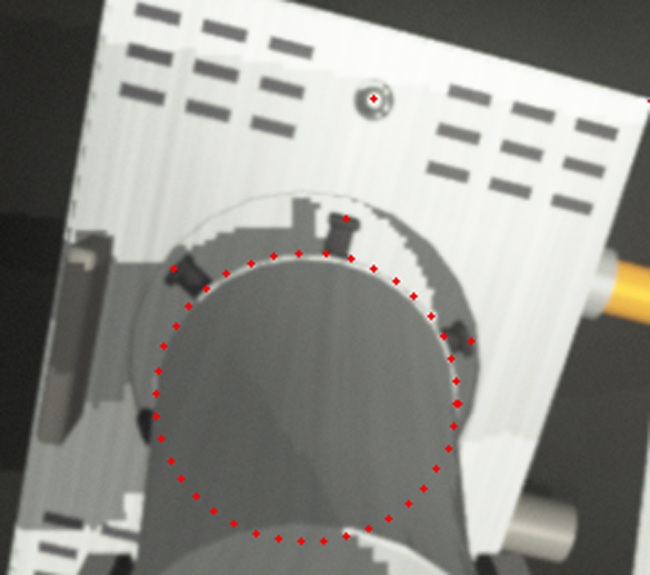

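>>> carry_out --steps '[[[255,0.1,-0.05,0.3,0,0,-0.1],[255,0.2,-0.08,0.6,0,0,-0.1],[255,0.2,-0.08,0.9,0,0,-0.1],[255,0.2,-0.08,0.9,0,0,-0.1],[255,0.2,-0.08,0.9,0,0,-0.1]]]'

```text
time: 20.5
ee_pos: [0.5694, -0.0219, 0.1611]
ee_rot: [[0.001, 1.0, -0.0], [1.0, -0.001, -0.0], [-0.0, -0.0, -1.0]]
ft_force: [-0.2, -0.0, -1.9]
finger_gap: 0.0562
```

```bash
python3 chk2.py w19 .158 .146; python3 -c "
from h import *
im=cv2.imread('pics/w19.png')[:,:,::-1]
save(im,'w19c.png',(200,80,460,310),2.5)"
```

```text
shift cm [0.02 0.03 0.32] turn [ 0.01 -0.   -0.06] now [ 0.5695 -0.0219  0.1612] az -0.06 t 20.55 F [-0.7  0.4 -2.7] gap 0.0561 q [-35.  12.  40. 100.  -8.  70.   7.]
shift cm [0.02 0.03 1.52] turn [ 0.01 -0.   -0.06] now [ 0.5695 -0.0219  0.1612] az -0.06 t 20.55 F [-0.7  0.4 -2.7] gap 0.0561 q [-35.  12.  40. 100.  -8.  70.   7.]
```

View pics/w19c.png

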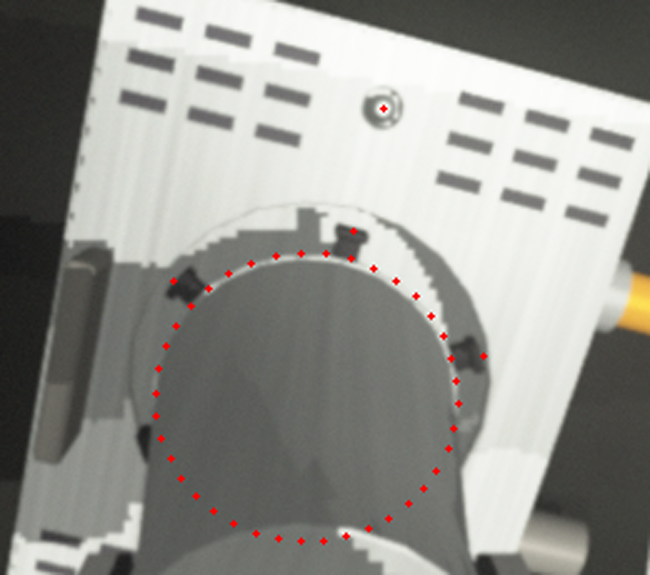

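The rim ring sits inside the nubs, and centring is within 0.5 mm. I'll press in small steps.

>>> carry_out --steps '[[[255,0.02,0.03,0.2,0,0,0],[255,0.02,0.03,0.35,0,0,0],[255,0.02,0.03,0.45,0,0,0],[255,0.02,0.03,0.55,0,0,0],[255,0.02,0.03,0.65,0,0,0],[255,0.02,0.03,0.75,0,0,0],[255,0.02,0.03,0.75,0,0,0]]]' --force 110

```text
time: 21.25
ee_pos: [0.57, -0.0218, 0.1546]
ee_rot: [[0.001, 1.0, 0.001], [1.0, -0.001, 0.0], [0.0, 0.001, -1.0]]
ft_force: [-2.2, 0.3, 5.8]
finger_gap: 0.0554
```

```bash
python3 chk2.py w20 .146
```

```text
shift cm [ 0.   -0.02  0.87] turn [ 0.04 -0.03 -0.06] now [ 0.57   -0.0217  0.1547] az -0.06 t 21.3 F [-3.  -0.3  5.7] gap 0.0559 q [-35.  13.  40. 101.  -9.  70.   7.]
```

View pics/w20.png

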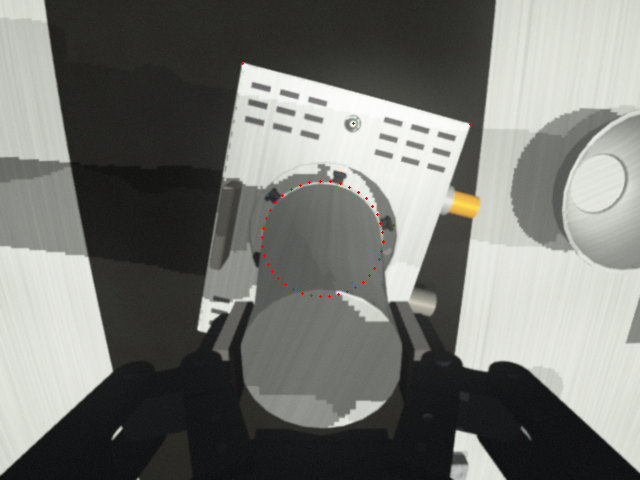

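The force is 5.8 N plus about 2.2 N cup weight, or about 8 N. That matches the spring at about 3.5 mm down. I'll carry on.

>>> carry_out --steps '[[[255,0,0,0.15,0,0,0],[255,0,0,0.3,0,0,0],[255,0,0,0.45,0,0,0],[255,0,0,0.6,0,0,0],[255,0,0,0.7,0,0,0],[255,0,0,0.8,0,0,0],[255,0,0,0.8,0,0,0]]]'

```text
time: 22.0
ee_pos: [0.57, -0.0217, 0.1472]
ee_rot: [[0.001, 1.0, 0.001], [1.0, -0.001, 0.001], [0.001, 0.001, -1.0]]
ft_force: [-3.7, 0.7, 10.1]
finger_gap: 0.0556
```

>>> carry_out --steps '[[[255,0,0,0.08,0,0,0],[255,0,0,0.16,0,0,0],[255,0,0,0.2,0,0,0],[255,0,0,0.2,0,0,0]]]'

```text
time: 22.4
ee_pos: [0.57, -0.0217, 0.1458]
ee_rot: [[0.001, 1.0, 0.001], [1.0, -0.001, 0.001], [0.001, 0.001, -1.0]]
ft_force: [-4.2, 0.6, 12.4]
finger_gap: 0.056
```

>>> carry_out --steps '[[[255,0,0,0.05,0,0,0],[255,0,0,0.1,0,0,0],[255,0,0,0.1,0,0,0]]]'

```text
time: 22.7
ee_pos: [0.5701, -0.0218, 0.1458]
ee_rot: [[0.001, 1.0, 0.001], [1.0, -0.001, 0.002], [0.002, 0.001, -1.0]]
ft_force: [-5.4, -0.2, 17.8]
finger_gap: 0.0559
```

z has stopped moving while the force climbs, so the star is on its stop at about 20 N. I'll add a touch more and dwell.

>>> carry_out --steps '[[[255,0,0,0.03,0,0,0],[255,0,0,0.03,0,0,0],[255,0,0,0.03,0,0,0],[255,0,0,0.03,0,0,0],[255,0,0,0.03,0,0,0],[255,0,0,0.03,0,0,0]]]'

```text
time: 23.3
ee_pos: [0.5702, -0.0218, 0.1457]
ee_rot: [[0.001, 1.0, 0.001], [1.0, -0.001, 0.002], [0.002, 0.001, -1.0]]
ft_force: [-6.8, 0.3, 19.4]
finger_gap: 0.0556
```

```bash
python3 chk2.py w21 .146; python3 - <<'E'
from h import *
save(r.camera('side'),'side21.png',(250,150,430,310),4)
s=r.observe();print(s['ft_force'],s['torque'],s['ee_pos'])
E
```

```text
shift cm [ 0.01 -0.03 -0.03] turn [ 0.05 -0.1  -0.06] now [ 0.5701 -0.0218  0.1457] az -0.06 t 23.35 F [-5.8  0.6 18.5] gap 0.0558 q [-35.  13.  40. 101.  -9.  69.   7.]
[-6.84188479 -0.50271481 18.3231033 ] [ 0.06248725  2.13418817 -0.02920724] [ 0.57014262 -0.02182163  0.14571984]
```

View pics/w21.png

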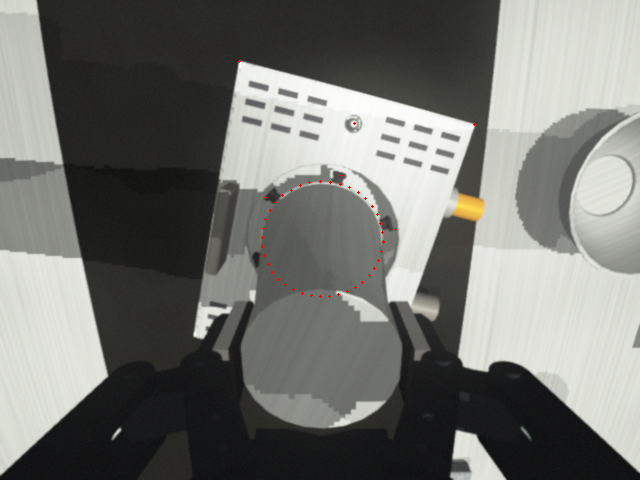

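View pics/side21.png

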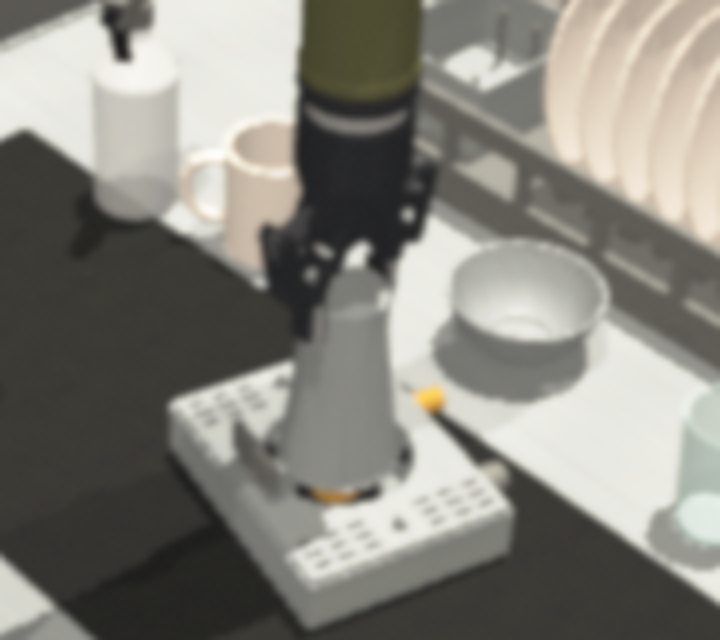

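```bash
python3 -c "
from rig import r
print(r.close_job())"
```

```text
the job is handed in; nothing more can be done
None
```

I set the drip cover back over both pegs and let it go. The steel cup is gripped mouth-down and held on the star's hard stop. I handed the job in at about 23.4 s of the 58 s; the hand-in gives no verdict.

**Last checks**
- **Cover:** it fitted about 1 mm from the rinser's centre and about 0.1° off in yaw. Both pegs showed through the holes, and it looked flat in the side view.
- **Cover fit quality:** that fit left about 2 px of error, because the arm was still settling when the picture was taken.
- **Cup:** it is centred within about 1 mm of the star, upright, with its rim inside the nubs and clear of the cover.
- **Star:** the force followed the spring on the way down, at about 8 N at 3.5 mm and 12 N at 11 mm. The height then stopped changing while the force rose, which puts it on the stop.
- **Push:** about 21 N, from 18.5–19.4 N at the wrist plus the cup's weight of about 2 N.
- **Other things:** I touched nothing else on the table.

**What disagreed**
- **First grasp missed:** it closed just above the cover's tab. The camera showed the fingertips about 15 mm behind the reported tool point, not 19 mm ahead as stated. I went 27 mm lower, and the second grasp held.
- **Sideways load:** the wrist also read about 6–7 N sideways during the final hold. I left it, as the cup stayed centred.

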